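# Stand the washed knife and fork in the drainer cups

### The job

The red-handled knife and the green-handled fork have been left leaning in the two mugs. Stand them to drain in the two empty utensil cups on the front of the dish rack, one in each, blade and tines down and handles up, right down on the cup's floor; lower each one well inside its cup before you let go, never drop it from above. Leave the mugs standing upright, and do not shift anything else on the worktop.

Things in the scene. Friction and masses are not known exactly. Their poses are not given: they have to be found in the camera images.
- knife: steel table knife, red plastic handle, 205 mm, about 60 g. Starts in a mug, leaning 30 deg, blade tip down, handle 75 mm out over the rim. Origin: middle of its lower (blade tip) end; z along it to the handle's top, y across its width, x through its thickness (up while leaning). Handle: upper 95 mm, 18 wide (y), 12 thick (x). Metal part 3 mm thick, at most 18 wide
- fork: steel table fork, green plastic handle, 205 mm, about 60 g. Starts in a mug, leaning 30 deg, tines down, handle 75 mm out over the rim. Origin: middle of its lower (tines) end; z along it to the handle's top, y across its width, x through its thickness (up while leaning). Handle: upper 95 mm, 18 wide (y), 12 thick (x). Metal part 3 mm thick, at most 22 wide
- cup_a: empty utensil cup A: bright perforated metal, fixed, hooked on the dish rack's front rail. 50 mm square outside, 44 inside, 3 mm floor, 125 high. Origin: middle of its underside, 10 mm above the worktop; z up, x towards the plates, y along the row of three cups (90 mm apart, in any order)
- cup_b: empty utensil cup B: bright perforated metal, fixed, hooked on the dish rack's front rail. 50 mm square outside, 44 inside, 3 mm floor, 125 high. Origin: middle of its underside, 10 mm above the worktop; z up, x towards the plates, y along the row of three cups (90 mm apart, in any order)
- cup_full: third cup of the same make and size in the row, packed full of teaspoons with coloured handles that reach 158 mm above its underside; nothing more fits in. Origin: middle of its underside
- mug_white: tall white mug, loose, about 0.36 kg, upright: 82 mm outside diameter, 74 inside, 115 high, 6 mm floor. Origin: middle of its underside; its ear points along its x, 74 mm from the axis; the cutlery leans out on the side opposite the ear
- mug_blue: tall blue mug, loose, about 0.36 kg, upright: 82 mm outside diameter, 74 inside, 115 high, 6 mm floor. Origin: middle of its underside; its ear points along its x, 74 mm from the axis; the cutlery leans out on the side opposite the ear
- dish_rack: wire dish rack on a blue drip tray, fixed, 310 mm deep (x), 360 wide (y), rails 128 high; plates in it reach 235 mm above the worktop, from 65 mm behind the front rail. Origin: on the worktop under the middle of the front rail; x points back into the rack; the cups hang in front, centres 27 mm before the rail
- tumbler: clear drinking glass, 66 mm wide, 110 mm high; a bystander, loose. Origin: the middle of its underside
- soap_bottle: green washing-up liquid bottle with a white cap, 64 mm wide, 190 mm high; a bystander, loose. Origin: the middle of its underside
- sponge: yellow and green scouring sponge, 62 x 95 x 32 mm; a bystander, loose. Origin: the middle of its underside
- coffee_jar: brown jar with a red lid, 72 mm wide, 130 mm high; a bystander, loose. Origin: the middle of its underside
- bowl: white cereal bowl, 140 mm wide, 58 mm high; a bystander, loose. Origin: the middle of its underside
Things that resemble listed ones, but are neither listed nor needed, are in the scene too. Of the things like the mug_blue, leave any that is pink; of the rest the smaller one is meant.

How it is judged:
By the outcome, as a careful person would: the job done as asked, in the order asked, and still so for the second after the job is handed in, with the robot touching nothing.
It also fails if it takes over 72 s, if anything falls off the work surface, if the arm or the gripper's body presses on something with over 40 N, if the wrist force passes 120 N, or if a joint passes its speed limit or range.

### The arm

A 6-joint arm with a two-finger parallel gripper is mounted at the origin on the work surface. World frame = base frame: x ahead of the robot, y to its left, z up, the work surface at z = 0. Lengths are in mm, angles in degrees, forces in N, time in s.
With the tool pointing down it reaches from about 350 to 975 mm from the base axis. Payload 7.1 kg.
Tool frame: the origin (TCP) lies on the centre line of the jaws, within the pads' length; the fingertips stand 19 mm ahead of it and the grasp point (between the pads) is the TCP (bot.tcp_to_tips is the distance from the TCP to the fingertips, in mm); z points along the fingers, y is the direction in which the jaws open and shut (so a half turn about z gives the same grasp; the last joint's range is limited). The gripper opens to 88 mm and grips with 3 to 60 N. Pads are 20 mm wide; open, the fingers measure 115 mm over their backs; the gripper's body (75 mm by 178 mm) begins 61 mm behind the grasp point.
Start: joints at [-67.437, 24.242, 93.386, -0, 62.372, -1.089], TCP at [250.75, -572.476, 241.675] pointing down, gripper open.
Joint ranges: [-172.04, 172.04], [-51.8, 120.97], [4.93, 147.93], [-75.15, 255.16], [6.16, 154.13], [-145.62, 145.62]. Speed limits (degrees/s): [136.94, 136.94, 172.46, 180, 180, 180].

### API

Orientations are given as a 3x3 rotation matrix whose columns are the frame's x, y, z axes.
In Python, from cell import sensors, camera, close_job, bot gives the robot as it stands.
- The arm moves only by the tool step_arm, never from a script. Its argument "moves" is a list of rows, each an object of numbers: "jaw": the closure in counts, from 0 (fully open) to 255 (shut); "dx", "dy", "dz": the shift along the tool's x, y, z in mm; "twist": the turn about the tool's z in degrees. A call has 1 to 20 rows; each row is the pose to reach, as a shift and turn from the pose commanded when the call began, along the tool's axes at that moment; what a row does not reach only later rows make up. A row lasts 1/12 s, in which the tool goes at most 41.7 mm and 7.16 degrees, less where a joint would pass 70% of its speed; a pose out of reach is approached as far as the arm can. A call with a gripper value outside its range is refused whole. The fingers move at their own pace and stop on an object; "newtons" is the grip in N (left out, the last holds). Time passes only in rows, so rows that repeat a pose let the fingers close. It gives the time, the measured TCP pose, the force and the opening at its end, in the units of the state.
- sensors.read_state(): the state, without advancing time (a new reading comes with each control period).
- camera(name): name is "scene" or "top" or "wrist"; returns a dict with "image" (420x560x3 uint8, red, green, blue), "fx", "fy", "cx", "cy" (pixels), "R" (3x3) and "t" (3): a world point X has camera coordinates R X + t. Camera axes: x right, y down, z forward; pixel columns grow to the right and rows downward; lengths in mm; the calibration is good to about 2 mm. A picture is of the moment at which its call begins. There is no depth.
- close_job(): hands the job in, once; it reports no verdict.
The state is a dict: "t": time; "joint_positions": joint angles; "qd": joint speeds; "tau": joint torques, N m; "tool_pos": TCP position; "tcp_rot": TCP orientation; "contact_force": force on the tool from outside, world axes, zero at the start; "ft_torque": the same for the moment, N m; "width": finger opening in mm.
Only numpy, scipy, OpenCV 4.12 (cv2) and the standard library are available. Lean on these libraries where they do the work, as an engineer would, in place of code of your own. Each camera call takes 0.05 s, during which the arm holds its last target.

## Working session

There is one attempt and no reset: what is moved stays moved. The work goes in short steps, Python scripts to look and compute and a tool call to move; the robot and the scene stay as the last step left them, time stands still between calls to the robot, and variables do not carry over. Pictures are saved under pics/ and viewed, and the job is handed in when it is done.

Besides the shell and the picture viewer there is one more tool, called after "Call:" as name(argument=value, ...) on one line, values as JSON. step_arm: Moves the arm, as the interface text tells. Its arguments: {"type":"object","properties":{"moves":{"type":"array","items":{"type":"object","properties":{"jaw":{"type":"number"},"dx":{"type":"number"},"dy":{"type":"number"},"dz":{"type":"number"},"twist":{"type":"number"}}}},"newtons":{"type":"number"}},"required":["moves"]}

```bash
ls; mkdir -p pics; python3 - <<'E'
from cell import sensors,camera,bot
import cv2,pickle
print(sensors.read_state())
print([a for a in dir(bot) if a[0]!='_'])
for n in ("scene","top","wrist"):
    c=camera(n); cv2.imwrite(f"pics/{n}0.png",c["image"][:,:,::-1]); pickle.dump(c,open(f"pics/{n}0.pkl","wb"))
    print(n,c["fx"],c["cx"],c["cy"],c["R"],c["t"])
E
```

```text
pics
{'t': 0.0, 'joint_positions': array([-6.74344249e+01,  2.42835294e+01,  9.34326313e+01,  3.19107541e-04,
        6.23719370e+01, -1.08669969e+00]), 'qd': array([ 0.02533244, -0.00042822, -0.02025746, -0.10518343, -0.03800627,
        0.03173812]), 'tau': array([ 7.09977894e-05, -5.44623435e+01, -2.73663890e+01,  6.42080256e-02,
        2.26752117e-02, -9.85087399e-05]), 'tool_pos': array([ 250.57810379, -571.98187533,  240.90328362]), 'tcp_rot': array([[ 9.15998130e-01,  4.01182106e-01, -5.85481227e-04],
       [ 4.01182532e-01, -9.15997028e-01,  1.42177246e-03],
       [ 3.40906061e-05, -1.53722576e-03, -9.99998818e-01]]), 'contact_force': array([-0.34386548, -0.59379374,  1.11495691]), 'ft_torque': array([-0.00363301,  0.03567888, -0.04348308]), 'width': 87.9007585095908}
['PlanningError', 'tcp_to_tips']
scene 413.4340112429412 282.10095637958534 209.67301570839908 [[-0.99707705  0.07464414  0.01629772]
 [ 0.03856927  0.67589346 -0.73598943]
 [-0.06595282 -0.73320957 -0.67679683]] [547.88821065   4.31827681 972.42880891]
top 470.182562706104 276.4028275784888 203.19311309061027 [[ 0.07611634 -0.99708561  0.00515669]
 [-0.97625114 -0.07557589 -0.20303201]
 [ 0.20283001  0.01041983 -0.97915852]] [ -7.75919231 542.41817885 983.25562841]
wrist 320.03653833370396 277.74319744323157 213.11371398117993 [[ 0.40208328 -0.91560186 -0.00150578]
 [-0.8825017  -0.38798462  0.26581702]
 [-0.24396678 -0.10555172 -0.96402233]] [-625.1591869   -31.3917136   390.28001867]
```

View pics/scene0.png

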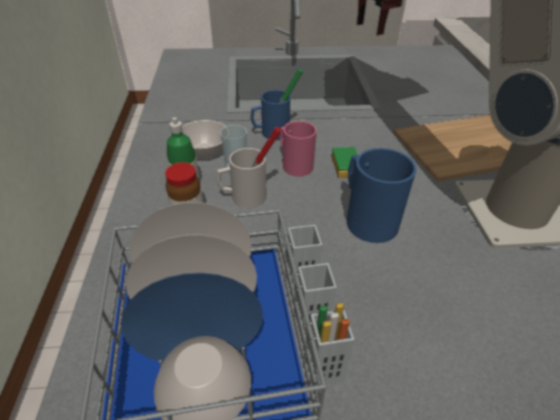

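View pics/top0.png

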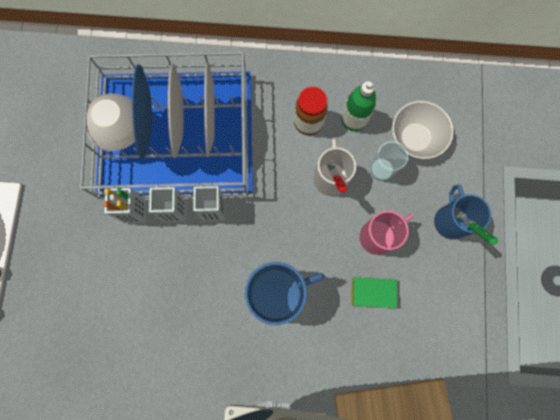

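View pics/wrist0.png

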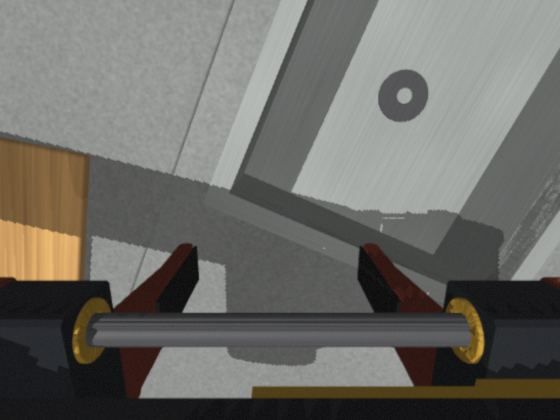

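Mugs in the top view: small blue (464,215) holding the fork, large blue (275,293), pink (385,235), and white (336,170) holding the knife. The pink one is excluded, and of the two blues the smaller is meant, so (464,215), which also holds the green handle. The full cup is at (118,200) and the empty ones at (162,200) and (206,200). I'll confirm this in a crop and measure.

```bash
cat > h.py <<'E'
import numpy as np,cv2,pickle
from cell import sensors,camera
def ray(c,u,v):
    d=c["R"].T@np.array([(u-c["cx"])/c["fx"],(v-c["cy"])/c["fy"],1.]); return -c["R"].T@c["t"],d/np.linalg.norm(d)
def onz(c,p,z):
    o,d=ray(c,*p); return o+d*(z-o[2])/d[2]
def tri(c1,p1,c2,p2):
    o1,d1=ray(c1,*p1);o2,d2=ray(c2,*p2)
    A=np.c_[d1,-d2];s=np.linalg.lstsq(A,o2-o1,rcond=None)[0]
    a=o1+d1*s[0];b=o2+d2*s[1];return (a+b)/2,np.linalg.norm(a-b)
def mask(im,col):
    h=cv2.cvtColor(im,cv2.COLOR_RGB2HSV);H,S,V=cv2.split(h)
    if col=="red": m=((H<6)|(H>174))&(S>170)&(V>60)
    if col=="green": m=(H>50)&(H<75)&(S>150)&(V>40)
    return m.astype(np.uint8)
def blobs(m,amin=30):
    n,l,st,ce=cv2.connectedComponentsWithStats(m,connectivity=8)
    out=[]
    for i in range(1,n):
        if st[i,4]<amin: continue
        ys,xs=np.nonzero(l==i);p=np.c_[xs,ys].astype(float);mu=p.mean(0)
        w,v=np.linalg.eigh(np.cov((p-mu).T));t=(p-mu)@v[:,1]
        out.append((st[i,4],mu.round(1),(mu+v[:,1]*t.min()).round(1),(mu+v[:,1]*t.max()).round(1)))
    return out
E
python3 - <<'E'
from h import *
for n in("scene","top"):
    c=pickle.load(open(f"pics/{n}0.pkl","rb"))
    for k in("red","green"):
        print(n,k);[print(b) for b in blobs(mask(c["image"],k))]
t=pickle.load(open("pics/top0.pkl","rb"))["image"][:,:,::-1]; s=pickle.load(open("pics/scene0.pkl","rb"))["image"][:,:,::-1]
a=cv2.resize(t[135:255,310:510],(800,480),interpolation=cv2.INTER_CUBIC);cv2.imwrite("pics/cropt.png",a)
a=cv2.resize(t[180:220,95:230],(810,240)[:2],interpolation=cv2.INTER_CUBIC)[:, :800];cv2.imwrite("pics/cropc.png",a)
a=cv2.resize(s[60:210,210:350],(560,600),interpolation=cv2.INTER_CUBIC);cv2.imwrite("pics/crops.png",a)
E
```

```text
scene red
(np.int32(159), array([268.3, 143.9]), array([278. , 128.6]), array([257.1, 161.4]))
(np.int32(546), array([180.4, 174.2]), array([194.3, 172.2]), array([166.3, 176.3]))
scene green
top red
(np.int32(617), array([312.1, 100.9]), array([325.7, 104.6]), array([298.5,  97.3]))
(np.int32(114), array([339.8, 184.2]), array([334.6, 175.6]), array([344., 191.]))
top green
(np.int32(512), array([360.2, 103.6]), array([371.4, 109.2]), array([349.,  98.]))
(np.int32(33), array([121.9, 193.5]), array([126.3, 196.5]), array([117.6, 190.6]))
(np.int32(188), array([482.9, 233.3]), array([495.4, 241.9]), array([469.6, 224.1]))
(np.int32(1106), array([374.5, 292.3]), array([396., 294.]), array([353.2, 290.6]))
```

View pics/cropt.png

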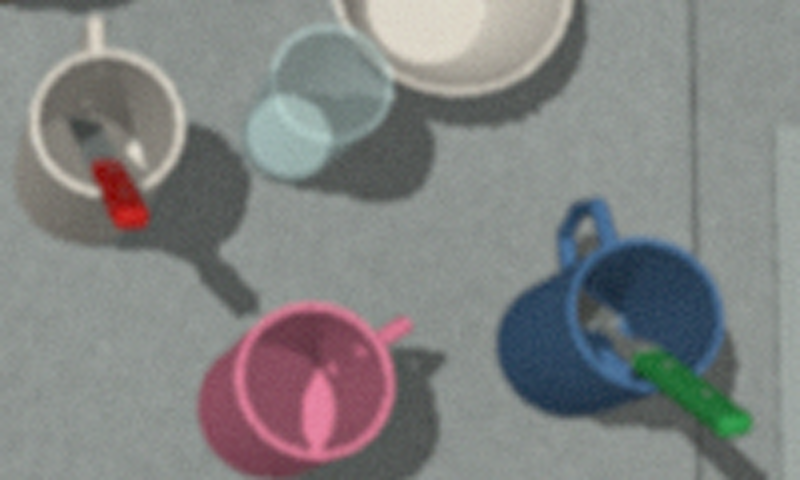

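View pics/cropc.png

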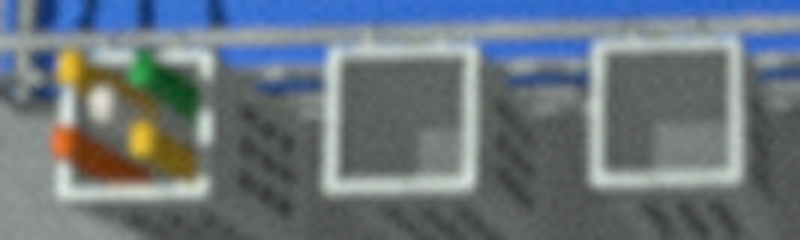

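View pics/crops.png

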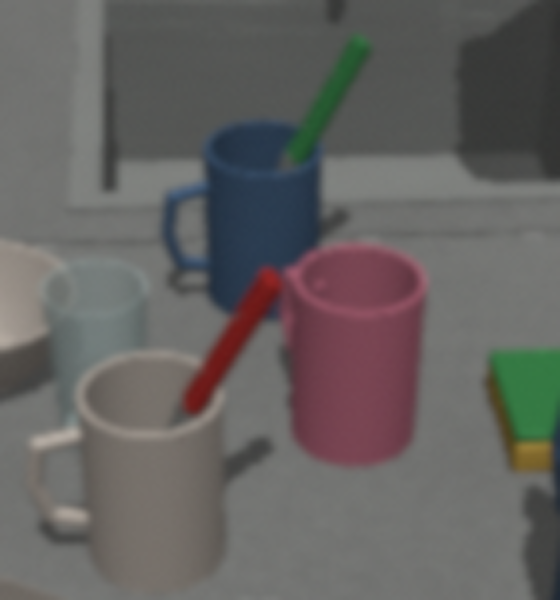

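The crops confirm it: knife in the white mug (rim centre 337,165), fork in the small blue mug (471,213), and two empty cups at (162,199) and (206,199). Next I triangulate.

```bash
python3 - <<'E'
from h import *
np.set_printoptions(precision=1,suppress=True)
s=pickle.load(open("pics/scene0.pkl","rb"));t=pickle.load(open("pics/top0.pkl","rb"))
for n,(a,b,c,d) in dict(knife=((342.3,188.5),(277.3,130.5),(337,177.5),(258,160.5)),fork=((493.8,240),(299.7,71.5),(472,225),(283.7,99.5))).items():
    T,e=tri(t,a,s,b);B,e2=tri(t,c,s,d);v=T-B
    print(n,"top",T,e,"bot",B,e2,"len",np.linalg.norm(v),"tilt",np.degrees(np.arccos(v[2]/np.linalg.norm(v))),"az",np.degrees(np.arctan2(v[1],v[0])))
for n,p,z in(("white",(336.8,165.5),115),("blue",(471.2,213.5),115),("pink",(388.7,230.5),105),("cupL",(162,199.5),135),("cupR",(206.2,198.7),135),("earw",(334,141.5),60),("earb",(457,189),60)): print(n,onz(t,p,z))
st=sensors.read_state();print(st["tool_pos"],st["tcp_rot"])
E
```

```text
knife top [555.4 -93.9 178.6] 0.5129253508364041 bot [598.  -91.4 103.3] 1.441823923337431 len 86.58738636565771 tilt 29.524282993763 az -176.68094457362113
fork top [ 476.3 -389.2  176.3] 0.7179158464689577 bot [ 517.8 -379.4  100.3] 1.0401149045300089 len 87.16012366540787 tilt 29.28210774711102 az -166.61598414643714
white [620.3 -88.1 115. ]
blue [ 538.5 -371.6  115. ]
pink [ 491.4 -204.   105. ]
cupL [514.7 266.  135. ]
cupR [523.3 176.5 135. ]
earw [692.8 -85.3  60. ]
earb [ 603.5 -363.2   60. ]
[ 250.6 -572.1  241.1] [[ 0.9  0.4 -0. ]
 [ 0.4 -0.9  0. ]
 [ 0.  -0.  -1. ]]
```

Call:
step_arm(moves=[{"dx": 20, "dy": -12, "dz": -10, "twist": -3, "jaw": 0}, {"dx": 45, "dy": -29, "dz": -25, "twist": -8}, {"dx": 80, "dy": -52, "dz": -40, "twist": -14}, {"dx": 115, "dy": -75, "dz": -50, "twist": -20}, {"dx": 150, "dy": -97, "dz": -58, "twist": -26}, {"dx": 185, "dy": -120, "dz": -58, "twist": -32}, {"dx": 220, "dy": -143, "dz": -58, "twist": -38}, {"dx": 255, "dy": -166, "dz": -58, "twist": -44}, {"dx": 290, "dy": -189, "dz": -58, "twist": -50}, {"dx": 325, "dy": -211, "dz": -58, "twist": -55}, {"dx": 360, "dy": -234, "dz": -58, "twist": -60}, {"dx": 395, "dy": -257, "dz": -58, "twist": -64}, {"dx": 430, "dy": -280, "dz": -58, "twist": -67}, {"dx": 455, "dy": -296, "dz": -58, "twist": -69}, {"dx": 472, "dy": -307, "dz": -58, "twist": -70.35}, {"dx": 481.1, "dy": -312.8, "dz": -58, "twist": -70.35}, {"dx": 481.1, "dy": -312.8, "dz": -58, "twist": -70.35}, {"dx": 481.1, "dy": -312.8, "dz": -58, "twist": -70.35}], newtons=5)

```text
validation failed for argument at $.mo...
```

```bash
python3 - <<'E'
from h import *
np.set_printoptions(precision=2,suppress=True)
s=sensors.read_state();print(s["t"],s["tool_pos"],s["tcp_rot"],s["joint_positions"],s["width"],s["contact_force"])
c=camera("wrist");cv2.imwrite("pics/w1.png",c["image"][:,:,::-1])
for z in(100,179):
  for x in ([555.4,-93.9,178.6],):
    p=c["R"]@np.array(x)+c["t"];print(p[:2]/p[2]*c["fx"]+[c["cx"],c["cy"]])
E
```

```text
0.15 [ 250.6  -572.13  241.1 ] [[ 0.92  0.4  -0.  ]
 [ 0.4  -0.92  0.  ]
 [ 0.   -0.   -1.  ]] [-67.44  24.27  93.42   0.    62.37  -1.09] 87.60961785398389 [-0.47  0.18  0.78]
[ -815.74 -1300.23]
[ -815.74 -1300.23]
```

View pics/w1.png

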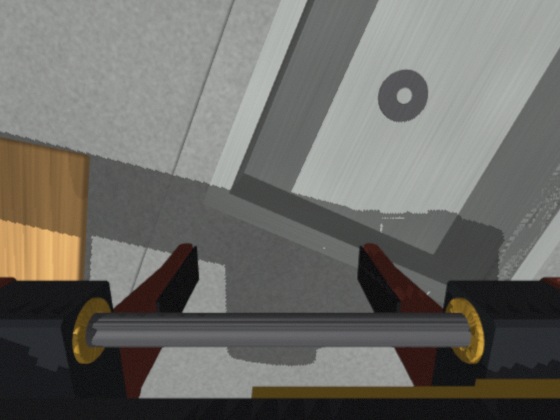

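The call was refused and the arm did not move. I'll give every key in each row.

Call:
step_arm(moves=[{"dx": 20, "dy": -12, "dz": -10, "twist": -3, "jaw": 0}, {"dx": 45, "dy": -29, "dz": -25, "twist": -8, "jaw": 0}, {"dx": 80, "dy": -52, "dz": -40, "twist": -14, "jaw": 0}, {"dx": 115, "dy": -75, "dz": -50, "twist": -20, "jaw": 0}, {"dx": 150, "dy": -97, "dz": -58, "twist": -26, "jaw": 0}, {"dx": 185, "dy": -120, "dz": -58, "twist": -32, "jaw": 0}, {"dx": 220, "dy": -143, "dz": -58, "twist": -38, "jaw": 0}, {"dx": 255, "dy": -166, "dz": -58, "twist": -44, "jaw": 0}, {"dx": 290, "dy": -189, "dz": -58, "twist": -50, "jaw": 0}, {"dx": 325, "dy": -211, "dz": -58, "twist": -55, "jaw": 0}, {"dx": 360, "dy": -234, "dz": -58, "twist": -60, "jaw": 0}, {"dx": 395, "dy": -257, "dz": -58, "twist": -64, "jaw": 0}, {"dx": 430, "dy": -280, "dz": -58, "twist": -67, "jaw": 0}, {"dx": 455, "dy": -296, "dz": -58, "twist": -69, "jaw": 0}, {"dx": 472, "dy": -307, "dz": -58, "twist": -70, "jaw": 0}, {"dx": 481, "dy": -313, "dz": -58, "twist": -70, "jaw": 0}, {"dx": 481, "dy": -313, "dz": -58, "twist": -70, "jaw": 0}, {"dx": 481, "dy": -313, "dz": -58, "twist": -70, "jaw": 0}], newtons=5)

```text
t: 1.7
tool_pos: [565.4, -93.1, 299.4]
tcp_rot: [[-0.064, 0.998, -0.001], [0.998, 0.064, -0.0], [-0.0, -0.001, -1.0]]
contact_force: [-0.7, -0.4, 0.5]
width: 88.1
```

```bash
python3 - <<'E'
from h import *
np.set_printoptions(precision=2,suppress=True)
c=camera("wrist");cv2.imwrite("pics/w2.png",c["image"][:,:,::-1])
for x in ([555.4,-93.9,178.6],[598,-91.4,103.3],[620,-88,115]):
    p=c["R"]@np.array(x)+c["t"];print(p[:2]/p[2]*c["fx"]+[c["cx"],c["cy"]])
E
```

```text
[264.12 212.87]
[306.51 194.62]
[328.76 195.14]
```

View pics/w2.png

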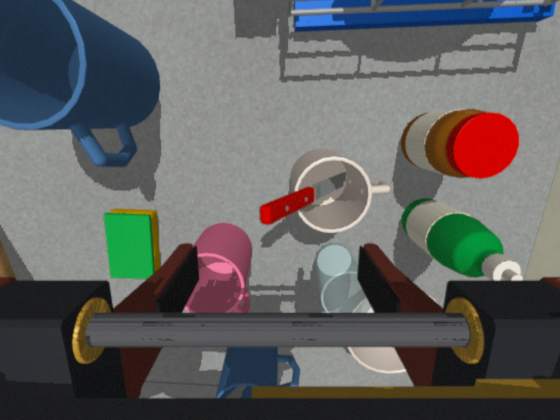

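The projections match the handle end at (264,213). I'll descend around it and half-close the jaws to cage it.

Call:
step_arm(moves=[{"dx": 0, "dy": 0, "dz": 15, "twist": 0, "jaw": 0}, {"dx": 0, "dy": 0, "dz": 40, "twist": 0, "jaw": 0}, {"dx": 0, "dy": 0, "dz": 70, "twist": 0, "jaw": 0}, {"dx": 0, "dy": 0, "dz": 100, "twist": 0, "jaw": 0}, {"dx": 0, "dy": 0, "dz": 122, "twist": 0, "jaw": 0}, {"dx": 0, "dy": 0, "dz": 135, "twist": 0, "jaw": 0}, {"dx": 0, "dy": 0, "dz": 140, "twist": 0, "jaw": 60}, {"dx": 0, "dy": 0, "dz": 140, "twist": 0, "jaw": 110}, {"dx": 0, "dy": 0, "dz": 140, "twist": 0, "jaw": 130}, {"dx": 0, "dy": 0, "dz": 140, "twist": 0, "jaw": 130}, {"dx": 0, "dy": 0, "dz": 140, "twist": 0, "jaw": 130}, {"dx": 0, "dy": 0, "dz": 140, "twist": 0, "jaw": 130}], newtons=5)

```text
t: 2.75
tool_pos: [566.3, -93.0, 160.8]
tcp_rot: [[-0.064, 0.998, 0.002], [0.998, 0.064, -0.0], [-0.0, 0.002, -1.0]]
contact_force: [0.4, -0.0, 0.3]
width: 50.7
```

```bash
python3 - <<'E'
from h import *
for n in("wrist","scene"):
  c=camera(n);im=c["image"][:,:,::-1]
  if n=="scene": im=cv2.resize(im[60:210,200:400],(800,600),interpolation=cv2.INTER_CUBIC)
  cv2.imwrite(f"pics/{n}3.png",im)
print(sensors.read_state()["contact_force"],sensors.read_state()["width"])
E
```

```text
[0.10821086 0.1931912  0.43154561] 44.486829930057965
```

View pics/wrist3.png

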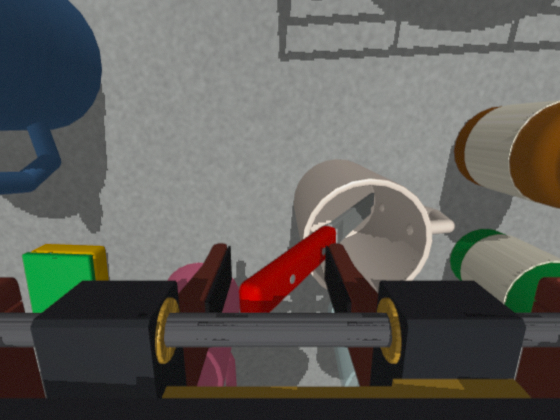

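View pics/scene3.png

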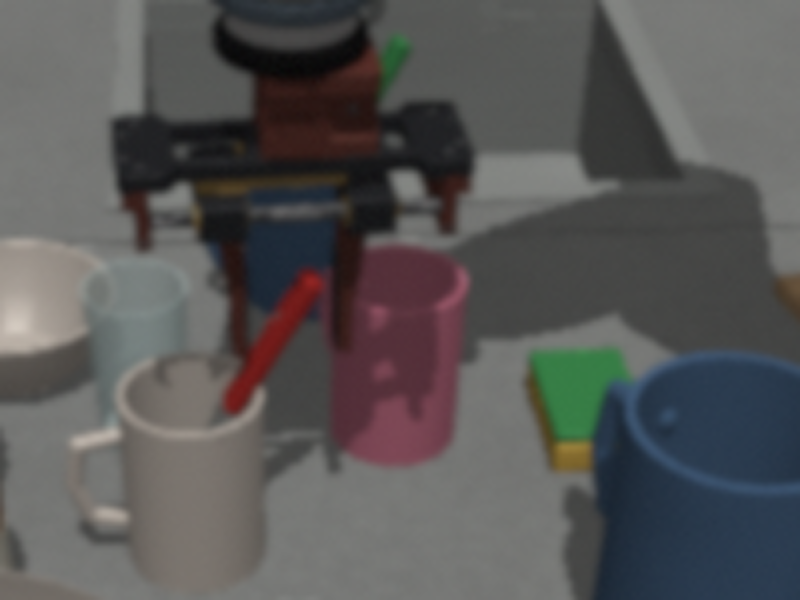

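```bash
python3 - <<'E'
from h import *
c=camera("wrist");st=sensors.read_state();P=st["tool_pos"];R=st["tcp_rot"]
def pr(X):
    p=c["R"]@np.array(X)+c["t"];return (p[:2]/p[2]*c["fx"]+[c["cx"],c["cy"]]).round(1)
print("tcp",pr(P),"tips",pr(P+R[:,2]*19),pr(P+R[:,2]*19+R[:,1]*21),pr(P+R[:,2]*19-R[:,1]*21))
for x in ([555.4,-93.9,178.6],[598,-91.4,103.3]): print(pr(x))
print([b for b in blobs(mask(c["image"],"red"))],P)
E
```

```text
tcp [274.1 277.7] tips [274.4 261.7] [312.8 261.7] [236.1 261.7]
[249.2 298.1]
[323.2 239. ]
[(np.int32(3443), array([283.6, 273.8]), array([334.6, 229.7]), array([240.8, 310.8]))] [566.00349904 -92.78462978 160.19091645]
```

The handle line passes through the TCP pixel (274,278). Next I sweep along an arc to stand it upright in the mug, then close.

Call:
step_arm(moves=[{"dx": 0, "dy": 3, "dz": -2, "twist": 0, "jaw": 130}, {"dx": 0, "dy": 9, "dz": -5, "twist": 0, "jaw": 130}, {"dx": 0, "dy": 16, "dz": -8, "twist": 0, "jaw": 130}, {"dx": 0, "dy": 23, "dz": -12, "twist": 0, "jaw": 130}, {"dx": 0, "dy": 30, "dz": -15, "twist": 0, "jaw": 130}, {"dx": 0, "dy": 37, "dz": -18, "twist": 0, "jaw": 130}, {"dx": 0, "dy": 44, "dz": -20, "twist": 0, "jaw": 130}, {"dx": 0, "dy": 51, "dz": -22, "twist": 0, "jaw": 130}, {"dx": 0, "dy": 58, "dz": -24, "twist": 0, "jaw": 130}, {"dx": 0, "dy": 65, "dz": -25, "twist": 0, "jaw": 130}, {"dx": 0, "dy": 71, "dz": -26, "twist": 0, "jaw": 130}, {"dx": 0, "dy": 77, "dz": -27, "twist": 0, "jaw": 130}, {"dx": 0, "dy": 80, "dz": -27, "twist": 0, "jaw": 130}, {"dx": 0, "dy": 82, "dz": -27, "twist": 0, "jaw": 140}, {"dx": 0, "dy": 82, "dz": -27, "twist": 0, "jaw": 150}], newtons=5)

```text
t: 4.15
tool_pos: [647.8, -87.6, 186.5]
tcp_rot: [[-0.064, 0.998, -0.0], [0.998, 0.064, 0.0], [0.0, -0.0, -1.0]]
contact_force: [-0.1, -0.9, 0.2]
width: 37.6
```

```bash
cat > look.py <<'E'
import sys
from h import *
k=sys.argv[1]
a=camera("wrist")["image"][:,:,::-1]
x0,y0=int(sys.argv[2]),int(sys.argv[3])
b=camera("scene")["image"][:,:,::-1][y0:y0+180,x0:x0+180]
c=camera("top")["image"][:,:,::-1]
im=np.hstack([cv2.resize(a,(400,300)),cv2.resize(b,(400,400),interpolation=cv2.INTER_CUBIC)[:300*400//300][:400]]) if 0 else None
L=np.zeros((600,800,3),np.uint8)
L[:300,:400]=cv2.resize(a,(400,300));L[300:,:400]=cv2.resize(c,(400,300));L[:400,400:]=cv2.resize(b,(400,400),interpolation=cv2.INTER_CUBIC)
cv2.imwrite(f"pics/{k}.png",L)
s=sensors.read_state();print(s["t"],s["tool_pos"].round(1),s["width"].round(1),s["contact_force"].round(1))
E
python3 look.py a4 200 50
```

```text
Traceback (most recent call last):
  File "look.py", line 12, in <module>
    s=sensors.read_state();print(s["t"],s["tool_pos"].round(1),s["width"].round(1),s["contact_force"].round(1))
                                                               ^^^^^^^^^^^^^^^^
AttributeError: 'float' object has no attribute 'round'
```

View pics/a4.png

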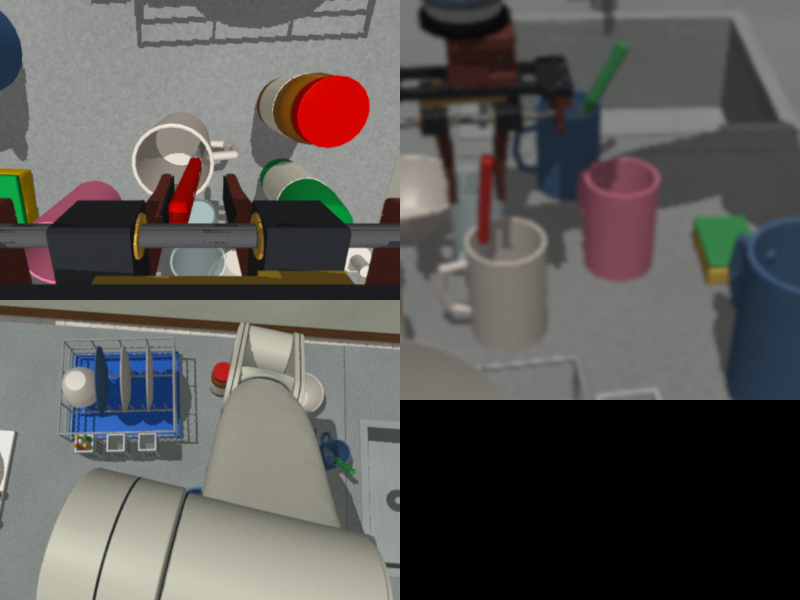

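The knife is nearly upright between the jaws. Closing.

Call:
step_arm(moves=[{"dx": 0, "dy": 82, "dz": -27, "twist": 0, "jaw": 170}, {"dx": 0, "dy": 0, "dz": 0, "twist": 0, "jaw": 190}], newtons=8)

```text
t: 4.47
tool_pos: [670.4, -89.5, 196.7]
tcp_rot: [[-0.064, 0.997, 0.034], [0.998, 0.064, -0.004], [-0.006, 0.033, -0.999]]
contact_force: [2.2, -0.9, 4.3]
width: 26.1
```

I made an error there: I repeated the earlier shift in the first row of a new call, so the arm jerked toward the ear before the second row sent it back. I'll look before doing anything else.

```bash
sed -i 's/s\["width"\].round(1)/round(float(s["width"]),1)/' look.py; python3 look.py a5 200 50
```

```text
4.6167 [645.1 -87.5 185.2] 22.2 [ 0.2 -0.8  0. ]
```

View pics/a5.png

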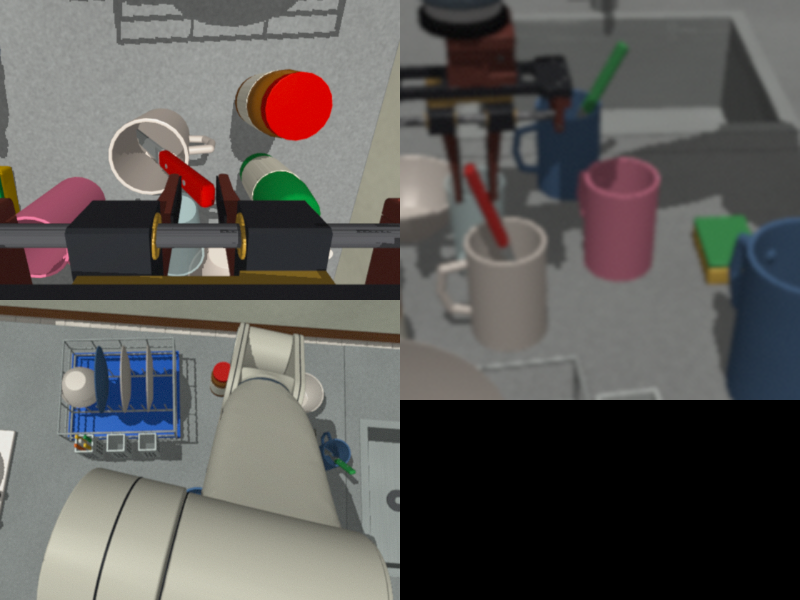

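The knife is still in the upright mug but has tipped over to the ear side, beside the fingers. I'll rise clear and measure again.

Call:
step_arm(moves=[{"dx": 0, "dy": 0, "dz": -10, "twist": 0, "jaw": 190}, {"dx": 0, "dy": 0, "dz": -30, "twist": 0, "jaw": 190}, {"dx": 0, "dy": 0, "dz": -60, "twist": 0, "jaw": 190}, {"dx": 0, "dy": 0, "dz": -85, "twist": 0, "jaw": 100}, {"dx": 0, "dy": 0, "dz": -100, "twist": 0, "jaw": 0}, {"dx": 0, "dy": 0, "dz": -110, "twist": 0, "jaw": 0}, {"dx": 0, "dy": 0, "dz": -110, "twist": 0, "jaw": 0}, {"dx": 0, "dy": 0, "dz": -110, "twist": 0, "jaw": 0}])

```text
t: 5.28
tool_pos: [647.6, -87.5, 297.1]
tcp_rot: [[-0.064, 0.998, 0.001], [0.998, 0.064, -0.0], [-0.0, 0.001, -1.0]]
contact_force: [0.4, -0.0, -0.3]
width: 52.0
```

```bash
python3 look.py a6 200 50; python3 - <<'E'
from h import *
for n in("wrist","scene"):
    c=camera(n);pickle.dump(c,open(f"pics/{n}6.pkl","wb"))
    im=c["image"][:,:,::-1];cv2.imwrite(f"pics/{n}6.png",im if n=="wrist" else cv2.resize(im[80:230,200:350],(600,600),interpolation=cv2.INTER_CUBIC))
    print(n,blobs(mask(c["image"],"red")))
E
```

```text
5.4333 [646.8 -87.5 295.2] 64.1 [-0.3 -0.2 -0.2]
wrist [(np.int32(3584), array([400.7, 145.7]), array([430.7, 127.1]), array([370.9, 164.2])), (np.int32(1143), array([305.6, 202.3]), array([336. , 213.2]), array([271.9, 190.2]))]
scene [(np.int32(139), array([224.6, 148.2]), array([212.8, 134.2]), array([237., 163.])), (np.int32(544), array([180.4, 174.3]), array([194.3, 172.1]), array([166.4, 176.4]))]
```

View pics/wrist6.png

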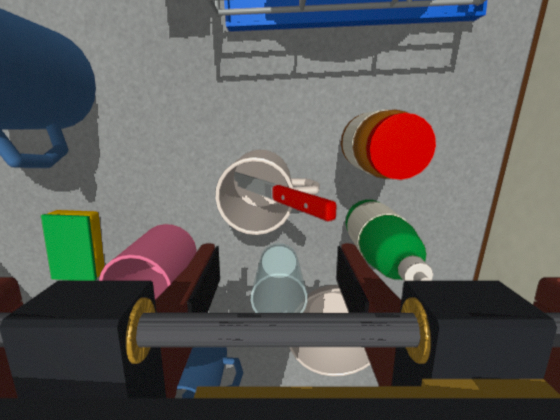

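View pics/scene6.png

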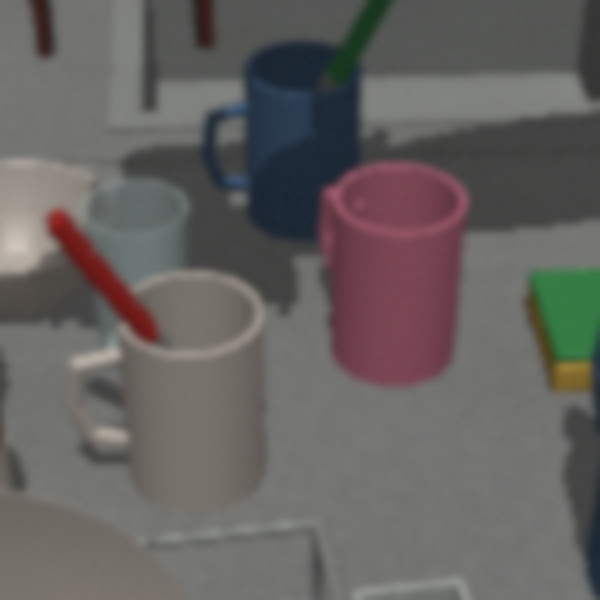

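```bash
python3 - <<'E'
from h import *
np.set_printoptions(precision=1,suppress=True)
w=pickle.load(open("pics/wrist6.pkl","rb"));s=pickle.load(open("pics/scene6.pkl","rb"))
T,e=tri(w,(330,208),s,(214.5,135));B,e2=tri(w,(275.5,192),s,(237.2,163));v=T-B
print(T,e,B,e2,np.linalg.norm(v),np.degrees(np.arccos(v[2]/np.linalg.norm(v))),np.degrees(np.arctan2(v[1],v[0])))
print("tip",T-v/np.linalg.norm(v)*205)
print("mug",onz(w,(255,195),115),"soap cap",onz(w,(415,270),190),"soap",onz(w,(392,247),150))
print("jar top",onz(w,(401,145),130))
print(sensors.read_state()["tool_pos"],sensors.read_state()["tcp_rot"],sensors.read_state()["joint_positions"])
E
```

```text
[689.4 -78.4 181.7] 3.100443883594953 [645.4 -84.  103.8] 0.3005157813748453 89.64244887307109 29.68663896992254 7.26702966434071
tip [588.7 -91.2   3.6]
mug [624.6 -86.2 115. ] soap cap [ 766.9 -125.5  190. ] soap [ 760.4 -120.9  150. ]
jar top [760.5 -25.9 130. ]
[647.1 -87.5 295.3] [[-0.1  1.  -0. ]
 [ 1.   0.1  0. ]
 [ 0.  -0.  -1. ]] [ -8.7  23.7  86.8   0.   69.7 -12.4]
```

The knife leans 30° toward the ear with its top at (689,-78,182), so I'll do the same thing mirrored. The soap bottle stays clear if the jaws open only about 58 mm.

Call:
step_arm(moves=[{"dx": 3, "dy": 15, "dz": 0, "twist": -1.5, "jaw": 85}, {"dx": 5.8, "dy": 29, "dz": 0, "twist": -3.5, "jaw": 85}, {"dx": 5.8, "dy": 31.4, "dz": 5, "twist": -3.5, "jaw": 85}, {"dx": 5.8, "dy": 31.4, "dz": 20, "twist": -3.5, "jaw": 85}, {"dx": 5.8, "dy": 31.4, "dz": 50, "twist": -3.5, "jaw": 85}, {"dx": 5.8, "dy": 31.4, "dz": 75, "twist": -3.5, "jaw": 85}, {"dx": 5.8, "dy": 31.4, "dz": 85, "twist": -3.5, "jaw": 85}, {"dx": 5.8, "dy": 31.4, "dz": 90, "twist": -3.5, "jaw": 85}, {"dx": 5.8, "dy": 31.4, "dz": 90, "twist": -3.5, "jaw": 85}])

```text
t: 6.28
tool_pos: [677.9, -79.8, 205.5]
tcp_rot: [[-0.124, 0.992, -0.002], [0.992, 0.124, 0.0], [0.001, -0.002, -1.0]]
contact_force: [0.4, -0.2, 0.4]
width: 58.3
```

```bash
python3 - <<'E'
from h import *
c=camera("wrist");st=sensors.read_state();P=st["tool_pos"];R=st["tcp_rot"]
def pr(X):
    p=c["R"]@np.array(X)+c["t"];return (p[:2]/p[2]*c["fx"]+[c["cx"],c["cy"]]).round(1)
print(P,st["width"],"grasp pt",pr(P+R[:,2]*45),"pred top",pr([689.4,-78.4,181.7]),"bot",pr([645.4,-84,103.8]))
print(blobs(mask(c["image"],"red")))
cv2.imwrite("pics/w7.png",c["image"][:,:,::-1])
E
```

```text
[678.67652377 -79.92748912 206.88629522] 58.55764958150591 grasp pt [276.4 245.8] pred top [295.5 258.4] bot [234.7 219.1]
[(np.int32(6736), array([405.5, 169.2]), array([449.1, 148.2]), array([362.1, 190.1])), (np.int32(2243), array([270.8, 243.4]), array([306.8, 269.6]), array([230.5, 214.1]))]
```

View pics/w7.png

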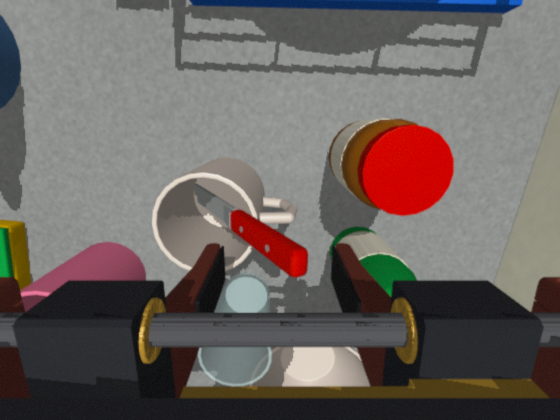

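The handle line (270,243) matches the predicted grasp pixel (276,246). Descend.

Call:
step_arm(moves=[{"dx": 0, "dy": 0, "dz": 15, "twist": 0, "jaw": 85}, {"dx": 0, "dy": 0, "dz": 32, "twist": 0, "jaw": 85}, {"dx": 0, "dy": 0, "dz": 42, "twist": 0, "jaw": 85}, {"dx": 0, "dy": 0, "dz": 45, "twist": 0, "jaw": 110}, {"dx": 0, "dy": 0, "dz": 45, "twist": 0, "jaw": 128}, {"dx": 0, "dy": 0, "dz": 45, "twist": 0, "jaw": 128}, {"dx": 0, "dy": 0, "dz": 45, "twist": 0, "jaw": 128}])

```text
t: 6.92
tool_pos: [679.3, -79.9, 163.0]
tcp_rot: [[-0.124, 0.992, 0.002], [0.992, 0.124, -0.0], [-0.0, 0.002, -1.0]]
contact_force: [-0.5, 0.1, -0.1]
width: 44.4
```

```bash
python3 look.py a8 180 60
```

```text
7.0667 [679.  -79.9 162.6] 43.6 [0.2 0.8 0.1]
```

View pics/a8.png

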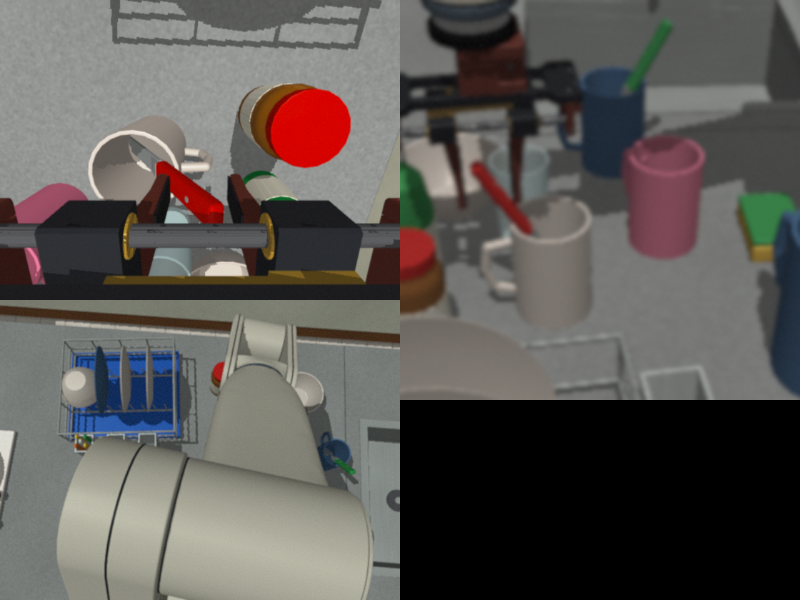

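The handle lies between the pads, so I sweep back and close in a single call.

Call:
step_arm(moves=[{"dx": 0, "dy": -3, "dz": -2, "twist": 0, "jaw": 128}, {"dx": 0, "dy": -10, "dz": -5, "twist": 0, "jaw": 128}, {"dx": 0, "dy": -18, "dz": -9, "twist": 0, "jaw": 128}, {"dx": 0, "dy": -26, "dz": -13, "twist": 0, "jaw": 128}, {"dx": 0, "dy": -34, "dz": -16, "twist": 0, "jaw": 128}, {"dx": 0, "dy": -42, "dz": -19, "twist": 0, "jaw": 128}, {"dx": 0, "dy": -50, "dz": -21, "twist": 0, "jaw": 128}, {"dx": 0, "dy": -58, "dz": -23, "twist": 0, "jaw": 128}, {"dx": 0, "dy": -65, "dz": -24, "twist": 0, "jaw": 128}, {"dx": 0, "dy": -71, "dz": -25, "twist": 0, "jaw": 132}, {"dx": 0, "dy": -76, "dz": -26, "twist": 0, "jaw": 140}, {"dx": 0, "dy": -79, "dz": -26, "twist": 0, "jaw": 150}, {"dx": 0, "dy": -80, "dz": -26, "twist": 0, "jaw": 165}, {"dx": 0, "dy": -80, "dz": -26, "twist": 0, "jaw": 180}, {"dx": 0, "dy": -80, "dz": -26, "twist": 0, "jaw": 200}, {"dx": 0, "dy": -80, "dz": -26, "twist": 0, "jaw": 220}, {"dx": 0, "dy": -80, "dz": -26, "twist": 0, "jaw": 240}, {"dx": 0, "dy": -80, "dz": -26, "twist": 0, "jaw": 240}, {"dx": 0, "dy": -80, "dz": -26, "twist": 0, "jaw": 240}, {"dx": 0, "dy": -80, "dz": -26, "twist": 0, "jaw": 240}], newtons=15)

```text
t: 8.73
tool_pos: [599.3, -89.7, 187.6]
tcp_rot: [[-0.125, 0.992, 0.0], [0.992, 0.125, 0.0], [0.0, 0.0, -1.0]]
contact_force: [-0.0, 0.3, -0.8]
width: 11.8
```

```bash
python3 look.py a9 180 60
```

```text
8.8833 [599.3 -89.7 187.6] 11.8 [-0.2  0.5 -0.3]
```

View pics/a9.png

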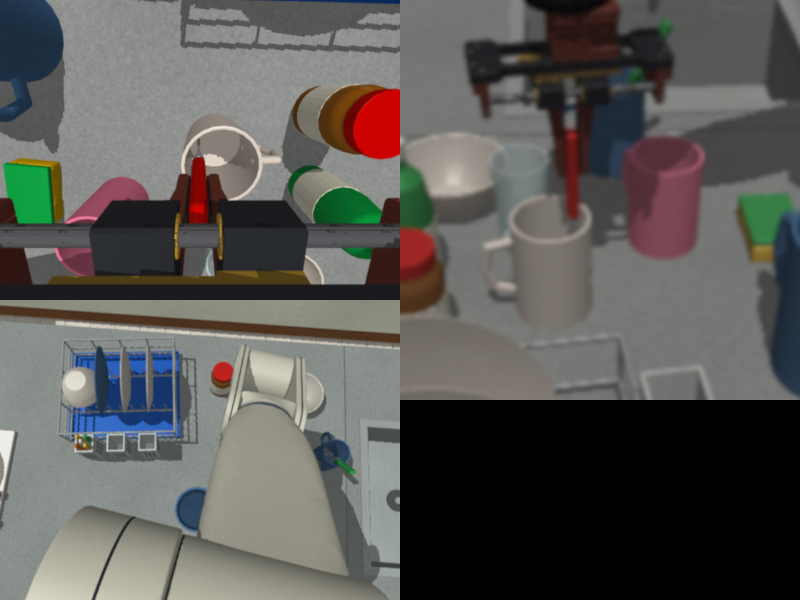

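It is gripped at 11.8 mm and vertical. Lift straight up.

Call:
step_arm(moves=[{"dx": 0, "dy": 0, "dz": 0, "twist": 0, "jaw": 250}, {"dx": 0, "dy": 0, "dz": -5, "twist": 0, "jaw": 250}, {"dx": 0, "dy": 0, "dz": -15, "twist": 0, "jaw": 250}, {"dx": 0, "dy": 0, "dz": -30, "twist": 0, "jaw": 250}, {"dx": 0, "dy": 0, "dz": -50, "twist": 0, "jaw": 250}, {"dx": 0, "dy": 0, "dz": -72, "twist": 0, "jaw": 250}, {"dx": 0, "dy": 0, "dz": -95, "twist": 0, "jaw": 250}, {"dx": 0, "dy": 0, "dz": -118, "twist": 0, "jaw": 250}, {"dx": 0, "dy": 0, "dz": -140, "twist": 0, "jaw": 250}, {"dx": 0, "dy": 0, "dz": -157, "twist": 0, "jaw": 250}, {"dx": 0, "dy": 0, "dz": -167, "twist": 0, "jaw": 250}, {"dx": 0, "dy": 0, "dz": -170, "twist": 0, "jaw": 250}, {"dx": 0, "dy": 0, "dz": -170, "twist": 0, "jaw": 250}], newtons=25)

```text
t: 9.97
tool_pos: [599.3, -89.8, 358.5]
tcp_rot: [[-0.124, 0.992, 0.001], [0.992, 0.124, -0.0], [-0.0, 0.001, -1.0]]
contact_force: [-0.3, -0.1, -1.6]
width: 12.2
```

```bash
python3 look.py a10 180 10;python3 - <<'E'
from h import *
c=camera("scene");pickle.dump(c,open("pics/scene10.pkl","wb"));print(blobs(mask(c["image"],"red")))
st=sensors.read_state();P=st["tool_pos"]
for d in (22,0,-100,-182):
    p=c["R"]@(P+[0,0,d])+c["t"];print(d,(p[:2]/p[2]*c["fx"]+[c["cx"],c["cy"]]).round(1))
print(P)
im=c["image"][:,:,::-1];cv2.imwrite("pics/s10.png",cv2.resize(im[20:220,180:330],(600,800)[:2] if 0 else (450,600),interpolation=cv2.INTER_CUBIC))
E
```

```text
10.1167 [598.5 -89.7 356.3] 12.2 [ 0.8 -0.6 -0.8]
[(np.int32(268), array([255.2,  56.9]), array([254.9,  36. ]), array([255.6,  85. ])), (np.int32(544), array([180.4, 174.3]), array([194.3, 172.1]), array([166.4, 176.4]))]
22 [254.5  36.2]
0 [254.9  48.4]
-100 [256.3  98.5]
-182 [257.3 133.9]
[598.6235016  -89.66910553 356.29056338]
```

View pics/s10.png

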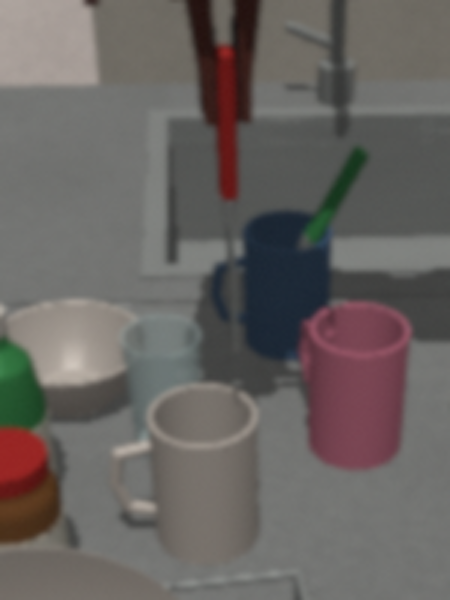

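View pics/a10.png

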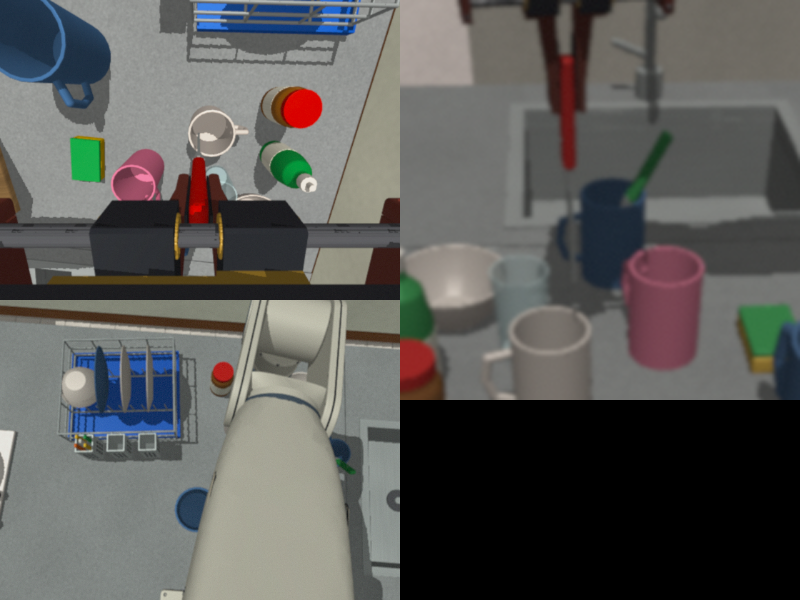

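```bash
python3 - <<'E'
from h import *
s=pickle.load(open("pics/scene0.pkl","rb"))
cv2.imwrite("pics/cc.png",cv2.resize(s["image"][210:390,260:380,::-1],(400,600),interpolation=cv2.INTER_CUBIC))
t=pickle.load(open("pics/top0.pkl","rb"))
for X in([514.7,266,135],[523.3,176.5,135]):
    p=s["R"]@np.array(X)+s["t"];print((p[:2]/p[2]*s["fx"]+[s["cx"],s["cy"]]-[260,210])*3.333)
E
```

```text
[193.58248071 219.94818562]
[153.39052064  84.29800762]
```

View pics/cc.png

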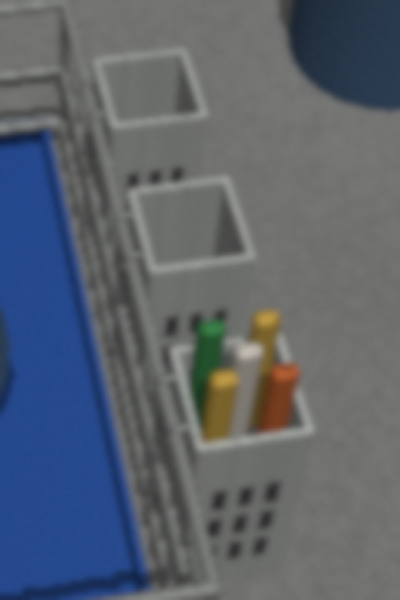

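Both views agree on the cup centres to about 2 mm: (514.5,267) and (523,177.5). Carry the knife to the far one.

Call:
step_arm(moves=[{"dx": 5, "dy": -0.5, "dz": 0, "twist": 0, "jaw": 250}, {"dx": 15, "dy": -1.5, "dz": 0, "twist": 0, "jaw": 250}, {"dx": 32, "dy": -3, "dz": 0, "twist": 0, "jaw": 250}, {"dx": 55, "dy": -6, "dz": 0, "twist": 1, "jaw": 250}, {"dx": 82, "dy": -9, "dz": 0, "twist": 1.6, "jaw": 250}, {"dx": 110, "dy": -12, "dz": 0, "twist": 1.6, "jaw": 250}, {"dx": 138, "dy": -15, "dz": 0, "twist": 1.6, "jaw": 250}, {"dx": 166, "dy": -18, "dz": 0, "twist": 1.6, "jaw": 250}, {"dx": 194, "dy": -21, "dz": 0, "twist": 1.6, "jaw": 250}, {"dx": 222, "dy": -24, "dz": 0, "twist": 1.6, "jaw": 250}, {"dx": 250, "dy": -27, "dz": 0, "twist": 1.6, "jaw": 250}, {"dx": 278, "dy": -30, "dz": 0, "twist": 1.6, "jaw": 250}, {"dx": 305, "dy": -33, "dz": 0, "twist": 1.6, "jaw": 250}, {"dx": 329, "dy": -36, "dz": 0, "twist": 1.6, "jaw": 250}, {"dx": 347, "dy": -38, "dz": 0, "twist": 1.6, "jaw": 250}, {"dx": 358, "dy": -39, "dz": 0, "twist": 1.6, "jaw": 250}, {"dx": 363, "dy": -39.5, "dz": 0, "twist": 1.6, "jaw": 250}, {"dx": 364.3, "dy": -39.5, "dz": 0, "twist": 1.6, "jaw": 250}, {"dx": 364.3, "dy": -39.5, "dz": 0, "twist": 1.6, "jaw": 250}])

```text
t: 11.75
tool_pos: [514.6, 266.6, 357.5]
tcp_rot: [[-0.097, 0.995, -0.0], [0.995, 0.097, -0.0], [-0.0, -0.0, -1.0]]
contact_force: [-0.0, 0.1, -1.7]
width: 11.8
```

```bash
python3 look.py a11 220 130; python3 - <<'E'
from h import *
im=camera("wrist")["image"][:,:,::-1];cv2.imwrite("pics/w11.png",im)
E
```

```text
11.9 [514.9 266.  357.7] 12.0 [ 0.7  0.6 -0.9]
```

View pics/a11.png

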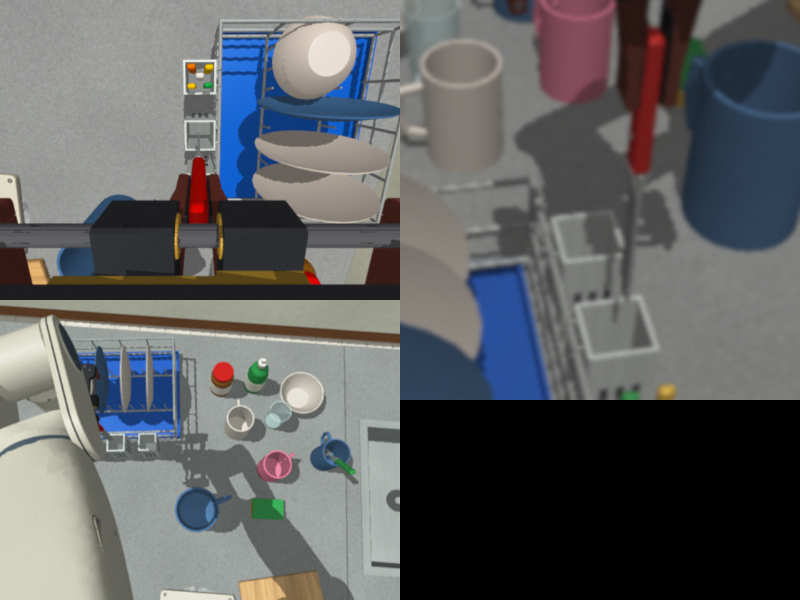

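View pics/w11.png

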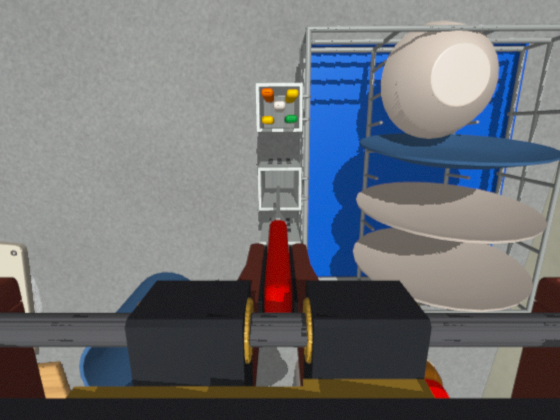

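The tip sits over the middle cup's mouth at wrist pixel (279,188). Lower.

Call:
step_arm(moves=[{"dx": 0, "dy": 0, "dz": 6, "twist": 0, "jaw": 250}, {"dx": 0, "dy": 0, "dz": 18, "twist": 0, "jaw": 250}, {"dx": 0, "dy": 0, "dz": 34, "twist": 0, "jaw": 250}, {"dx": 0, "dy": 0, "dz": 50, "twist": 0, "jaw": 250}, {"dx": 0, "dy": 0, "dz": 66, "twist": 0, "jaw": 250}, {"dx": 0, "dy": 0, "dz": 82, "twist": 0, "jaw": 250}, {"dx": 0, "dy": 0, "dz": 98, "twist": 0, "jaw": 250}, {"dx": 0, "dy": 0, "dz": 114, "twist": 0, "jaw": 250}, {"dx": 0, "dy": 0, "dz": 128, "twist": 0, "jaw": 250}, {"dx": 0, "dy": 0, "dz": 138, "twist": 0, "jaw": 250}, {"dx": 0, "dy": 0, "dz": 146, "twist": 0, "jaw": 250}, {"dx": 0, "dy": 0, "dz": 152, "twist": 0, "jaw": 250}, {"dx": 0, "dy": 0, "dz": 155, "twist": 0, "jaw": 250}, {"dx": 0, "dy": 0, "dz": 157, "twist": 0, "jaw": 250}, {"dx": 0, "dy": 0, "dz": 157, "twist": 0, "jaw": 250}, {"dx": 0, "dy": 0, "dz": 157, "twist": 0, "jaw": 250}])

```text
t: 13.28
tool_pos: [514.9, 267.0, 201.2]
tcp_rot: [[-0.097, 0.995, 0.001], [0.995, 0.097, 0.0], [0.0, 0.001, -1.0]]
contact_force: [0.1, -0.4, -1.4]
width: 12.0
```

```bash
python3 look.py a12 220 130
```

```text
13.4333 [515.  267.  201.3] 12.0 [-0.   0.2 -0.9]
```

View pics/a12.png

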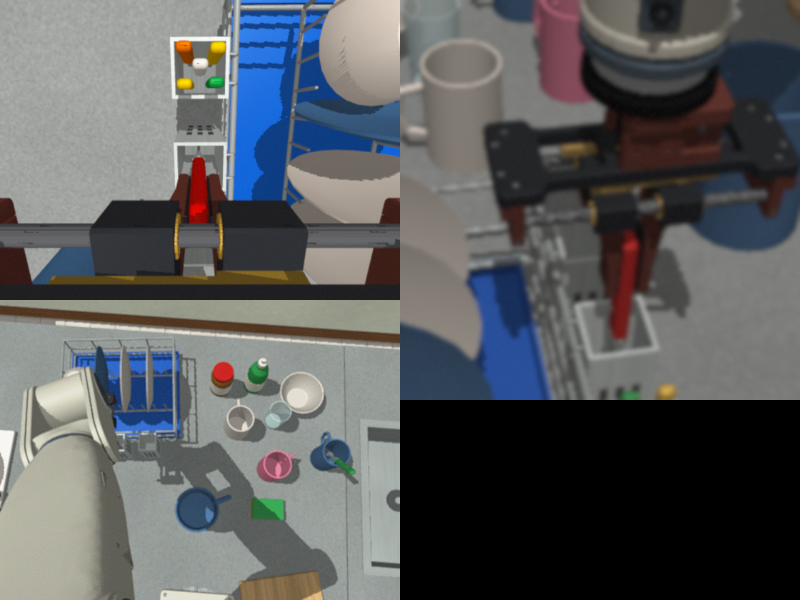

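The blade is well inside the cup. Feeling for the floor.

Call:
step_arm(moves=[{"dx": 0, "dy": 0, "dz": 1.5, "twist": 0, "jaw": 250}, {"dx": 0, "dy": 0, "dz": 3, "twist": 0, "jaw": 250}, {"dx": 0, "dy": 0, "dz": 4.5, "twist": 0, "jaw": 250}, {"dx": 0, "dy": 0, "dz": 5.5, "twist": 0, "jaw": 250}, {"dx": 0, "dy": 0, "dz": 5.5, "twist": 0, "jaw": 250}], newtons=8)

```text
t: 13.85
tool_pos: [514.5, 266.7, 194.8]
tcp_rot: [[-0.097, 0.995, -0.001], [0.995, 0.097, -0.0], [-0.0, -0.001, -1.0]]
contact_force: [0.2, 0.2, 0.0]
width: 11.7
```

Call:
step_arm(moves=[{"dx": 0, "dy": 0, "dz": 1, "twist": 0, "jaw": 250}, {"dx": 0, "dy": 0, "dz": 2, "twist": 0, "jaw": 250}, {"dx": 0, "dy": 0, "dz": 2, "twist": 0, "jaw": 250}], newtons=8)

```text
t: 14.1
tool_pos: [515.2, 267.2, 194.3]
tcp_rot: [[-0.097, 0.995, 0.001], [0.995, 0.097, 0.001], [0.001, 0.001, -1.0]]
contact_force: [-2.3, -0.6, 7.3]
width: 12.0
```

The floor is reached: 7 N up at z 194. Release and rise.

Call:
step_arm(moves=[{"dx": 0, "dy": 0, "dz": -0.5, "twist": 0, "jaw": 225}, {"dx": 0, "dy": 0, "dz": -0.5, "twist": 0, "jaw": 205}, {"dx": 0, "dy": 0, "dz": -0.5, "twist": 0, "jaw": 185}, {"dx": 0, "dy": 0, "dz": -0.5, "twist": 0, "jaw": 165}, {"dx": 0, "dy": 0, "dz": -0.5, "twist": 0, "jaw": 150}, {"dx": 0, "dy": 0, "dz": -0.5, "twist": 0, "jaw": 150}, {"dx": 0, "dy": 0, "dz": -0.5, "twist": 0, "jaw": 150}, {"dx": 0, "dy": 0, "dz": -5, "twist": 0, "jaw": 150}, {"dx": 0, "dy": 0, "dz": -15, "twist": 0, "jaw": 150}, {"dx": 0, "dy": 0, "dz": -32, "twist": 0, "jaw": 150}, {"dx": 0, "dy": 0, "dz": -60, "twist": 0, "jaw": 150}, {"dx": 0, "dy": 0, "dz": -90, "twist": 0, "jaw": 150}, {"dx": 0, "dy": 0, "dz": -110, "twist": 0, "jaw": 150}, {"dx": 0, "dy": 0, "dz": -120, "twist": 0, "jaw": 150}, {"dx": 0, "dy": 0, "dz": -120, "twist": 0, "jaw": 150}], newtons=8)

```text
t: 15.35
tool_pos: [515.8, 267.4, 316.4]
tcp_rot: [[-0.097, 0.995, 0.005], [0.995, 0.097, 0.002], [0.002, 0.005, -1.0]]
contact_force: [0.9, 0.6, 0.4]
width: 36.5
```

```bash
python3 look.py a13 220 130
```

```text
15.5 [514.  266.5 312. ] 36.1 [-0.1  0.  -1.1]
```

View pics/a13.png

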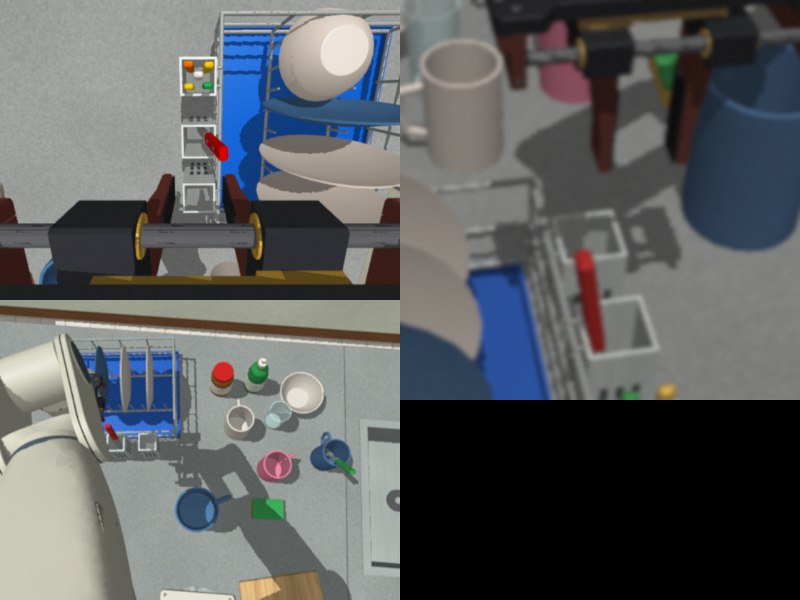

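The knife stands in the cup, leaning on the rim, handle up. On to the fork.

Call:
step_arm(moves=[{"dx": -12, "dy": -1.7, "dz": 0, "twist": 0, "jaw": 100}, {"dx": -35, "dy": -5, "dz": 0, "twist": 0, "jaw": 50}, {"dx": -70, "dy": -10, "dz": 0, "twist": 0, "jaw": 0}, {"dx": -110, "dy": -15, "dz": 0, "twist": -1, "jaw": 0}, {"dx": -150, "dy": -21, "dz": 0, "twist": -2, "jaw": 0}, {"dx": -190, "dy": -27, "dz": 0, "twist": -3, "jaw": 0}, {"dx": -230, "dy": -32, "dz": 0, "twist": -4, "jaw": 0}, {"dx": -270, "dy": -38, "dz": 0, "twist": -5, "jaw": 0}, {"dx": -310, "dy": -43, "dz": 0, "twist": -6, "jaw": 0}, {"dx": -350, "dy": -49, "dz": 0, "twist": -7, "jaw": 0}, {"dx": -390, "dy": -55, "dz": 0, "twist": -8, "jaw": 0}, {"dx": -430, "dy": -60, "dz": 0, "twist": -9, "jaw": 0}, {"dx": -470, "dy": -66, "dz": 0, "twist": -9, "jaw": 0}, {"dx": -510, "dy": -72, "dz": 0, "twist": -9, "jaw": 0}, {"dx": -550, "dy": -77, "dz": 0, "twist": -9, "jaw": 0}, {"dx": -585, "dy": -82, "dz": 0, "twist": -9, "jaw": 0}, {"dx": -615, "dy": -86, "dz": 0, "twist": -9, "jaw": 0}, {"dx": -636, "dy": -89, "dz": 0, "twist": -9, "jaw": 0}, {"dx": -647, "dy": -91, "dz": 0, "twist": -9, "jaw": 0}, {"dx": -647, "dy": -91, "dz": 0, "twist": -9, "jaw": 0}])

```text
t: 17.17
tool_pos: [485.3, -387.8, 311.6]
tcp_rot: [[-0.249, 0.969, -0.002], [0.969, 0.249, 0.001], [0.002, -0.002, -1.0]]
contact_force: [-0.7, 1.7, 0.1]
width: 87.9
```

Call:
step_arm(moves=[{"dx": 0, "dy": 0, "dz": 15, "twist": 0, "jaw": 50}, {"dx": 0, "dy": 0, "dz": 40, "twist": 0, "jaw": 85}, {"dx": 0, "dy": 0, "dz": 70, "twist": 0, "jaw": 85}, {"dx": 0, "dy": 0, "dz": 92, "twist": 0, "jaw": 85}, {"dx": 0, "dy": 0, "dz": 100, "twist": 0, "jaw": 85}, {"dx": 0, "dy": 0, "dz": 105, "twist": 0, "jaw": 85}, {"dx": 0, "dy": 0, "dz": 105, "twist": 0, "jaw": 85}])

```text
t: 17.75
tool_pos: [486.6, -385.0, 207.7]
tcp_rot: [[-0.252, 0.968, -0.001], [0.968, 0.252, 0.001], [0.001, -0.001, -1.0]]
contact_force: [-1.1, 1.0, 0.9]
width: 58.7
```

```bash
python3 - <<'E'
from h import *
c=camera("wrist");st=sensors.read_state();P=st["tool_pos"];R=st["tcp_rot"]
def pr(X):
    p=c["R"]@np.array(X)+c["t"];return (p[:2]/p[2]*c["fx"]+[c["cx"],c["cy"]]).round(1)
print(P,st["width"],"grasp pt",pr(P+[0,0,160-P[2]]),"pred top",pr([476.3,-389.2,178]),"bot",pr([517.8,-379.4,100.3]))
print(np.degrees(np.arctan2(R[1,1],R[0,1])),blobs(mask(c["image"],"green")))
cv2.imwrite("pics/w14.png",c["image"][:,:,::-1])
E
```

```text
[ 487.05220383 -385.62343558  208.7724705 ] 58.34402729384 grasp pt [275.7 243.9] pred top [256.  256.2] bot [314.6 219.7]
14.583965307955514 [(np.int32(1091), array([197.4,   8. ]), array([225.9,  11.5]), array([155.6,   2.8])), (np.int32(2097), array([284.6, 239.3]), array([325.4, 214.4]), array([248. , 261.7]))]
```

View pics/w14.png

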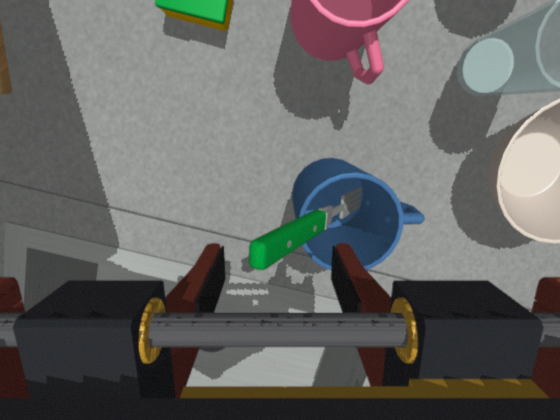

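The fork handle passes (276,245), matching the grasp pixel (276,244). Descend and cage.

Call:
step_arm(moves=[{"dx": 0, "dy": 0, "dz": 15, "twist": 0, "jaw": 85}, {"dx": 0, "dy": 0, "dz": 34, "twist": 0, "jaw": 85}, {"dx": 0, "dy": 0, "dz": 45, "twist": 0, "jaw": 85}, {"dx": 0, "dy": 0, "dz": 48, "twist": 0, "jaw": 110}, {"dx": 0, "dy": 0, "dz": 48, "twist": 0, "jaw": 128}, {"dx": 0, "dy": 0, "dz": 48, "twist": 0, "jaw": 128}, {"dx": 0, "dy": 0, "dz": 48, "twist": 0, "jaw": 128}])

```text
t: 18.38
tool_pos: [487.3, -386.4, 161.4]
tcp_rot: [[-0.251, 0.968, 0.001], [0.968, 0.251, -0.001], [-0.001, 0.001, -1.0]]
contact_force: [-0.2, -0.2, 0.3]
width: 44.0
```

```bash
python3 look.py a15 210 20
```

```text
18.5333 [ 487.1 -386.3  161. ] 43.5 [-0.6 -0.1  0.5]
```

View pics/a15.png

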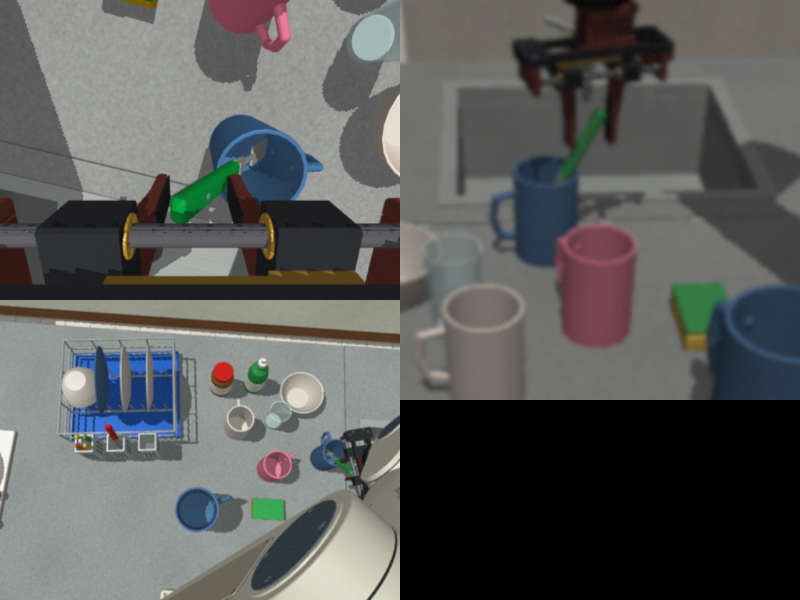

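The fork handle is between the pads. Sweep it upright and close.

Call:
step_arm(moves=[{"dx": 0, "dy": 3, "dz": -2, "twist": 0, "jaw": 128}, {"dx": 0, "dy": 10, "dz": -5, "twist": 0, "jaw": 128}, {"dx": 0, "dy": 18, "dz": -9, "twist": 0, "jaw": 128}, {"dx": 0, "dy": 26, "dz": -13, "twist": 0, "jaw": 128}, {"dx": 0, "dy": 34, "dz": -16, "twist": 0, "jaw": 128}, {"dx": 0, "dy": 42, "dz": -19, "twist": 0, "jaw": 128}, {"dx": 0, "dy": 50, "dz": -21, "twist": 0, "jaw": 128}, {"dx": 0, "dy": 58, "dz": -23, "twist": 0, "jaw": 128}, {"dx": 0, "dy": 65, "dz": -25, "twist": 0, "jaw": 128}, {"dx": 0, "dy": 71, "dz": -26, "twist": 0, "jaw": 132}, {"dx": 0, "dy": 76, "dz": -27, "twist": 0, "jaw": 140}, {"dx": 0, "dy": 79, "dz": -27, "twist": 0, "jaw": 150}, {"dx": 0, "dy": 80, "dz": -27, "twist": 0, "jaw": 165}, {"dx": 0, "dy": 80, "dz": -27, "twist": 0, "jaw": 180}, {"dx": 0, "dy": 80, "dz": -27, "twist": 0, "jaw": 200}, {"dx": 0, "dy": 80, "dz": -27, "twist": 0, "jaw": 220}, {"dx": 0, "dy": 80, "dz": -27, "twist": 0, "jaw": 240}, {"dx": 0, "dy": 80, "dz": -27, "twist": 0, "jaw": 240}, {"dx": 0, "dy": 80, "dz": -27, "twist": 0, "jaw": 240}, {"dx": 0, "dy": 80, "dz": -27, "twist": 0, "jaw": 240}], newtons=15)

```text
t: 20.2
tool_pos: [564.0, -365.9, 187.1]
tcp_rot: [[-0.251, 0.968, -0.0], [0.968, 0.251, 0.0], [0.0, -0.0, -1.0]]
contact_force: [-1.1, 0.8, -0.8]
width: 11.8
```

```bash
python3 look.py a16 210 20
```

```text
20.35 [ 564.1 -365.9  187.1] 12.0 [ 0.4  0.2 -0.4]
```

View pics/a16.png

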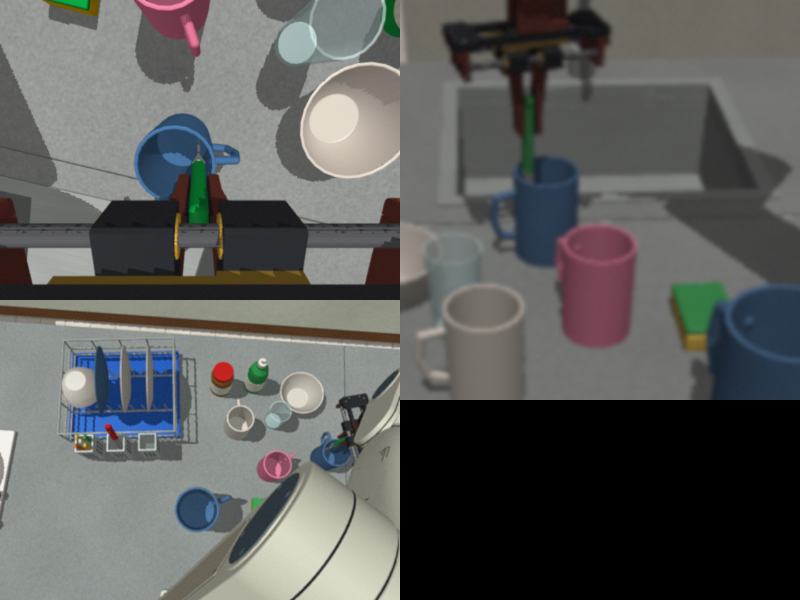

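The fork is gripped upright. Lift.

Call:
step_arm(moves=[{"dx": 0, "dy": 0, "dz": 0, "twist": 0, "jaw": 250}, {"dx": 0, "dy": 0, "dz": -5, "twist": 0, "jaw": 250}, {"dx": 0, "dy": 0, "dz": -15, "twist": 0, "jaw": 250}, {"dx": 0, "dy": 0, "dz": -30, "twist": 0, "jaw": 250}, {"dx": 0, "dy": 0, "dz": -50, "twist": 0, "jaw": 250}, {"dx": 0, "dy": 0, "dz": -72, "twist": 0, "jaw": 250}, {"dx": 0, "dy": 0, "dz": -95, "twist": 0, "jaw": 250}, {"dx": 0, "dy": 0, "dz": -118, "twist": 0, "jaw": 250}, {"dx": 0, "dy": 0, "dz": -140, "twist": 0, "jaw": 250}, {"dx": 0, "dy": 0, "dz": -157, "twist": 0, "jaw": 250}, {"dx": 0, "dy": 0, "dz": -167, "twist": 0, "jaw": 250}, {"dx": 0, "dy": 0, "dz": -170, "twist": 0, "jaw": 250}, {"dx": 0, "dy": 0, "dz": -170, "twist": 0, "jaw": 250}], newtons=25)

```text
t: 21.43
tool_pos: [564.3, -365.9, 358.2]
tcp_rot: [[-0.251, 0.968, 0.001], [0.968, 0.251, -0.001], [-0.001, 0.001, -1.0]]
contact_force: [0.2, -0.2, -0.2]
width: 11.9
```

```bash
python3 look.py a17 190 0;python3 - <<'E'
from h import *
c=camera("scene");print(blobs(mask(c["image"],"green"),15))
P=sensors.read_state()["tool_pos"];print(P)
for d in (22,-73,-182):
    p=c["R"]@(P+[0,0,d])+c["t"];print(d,(p[:2]/p[2]*c["fx"]+[c["cx"],c["cy"]]).round(1))
E
```

```text
21.5833 [ 563.6 -365.5  355.7] 11.5 [-0.6  0.2 -0.4]
[]
[ 563.62839699 -365.5375029   355.60912875]
22 [266.7  -8. ]
-73 [267.1  34.4]
-182 [267.4  76.9]
```

View pics/a17.png

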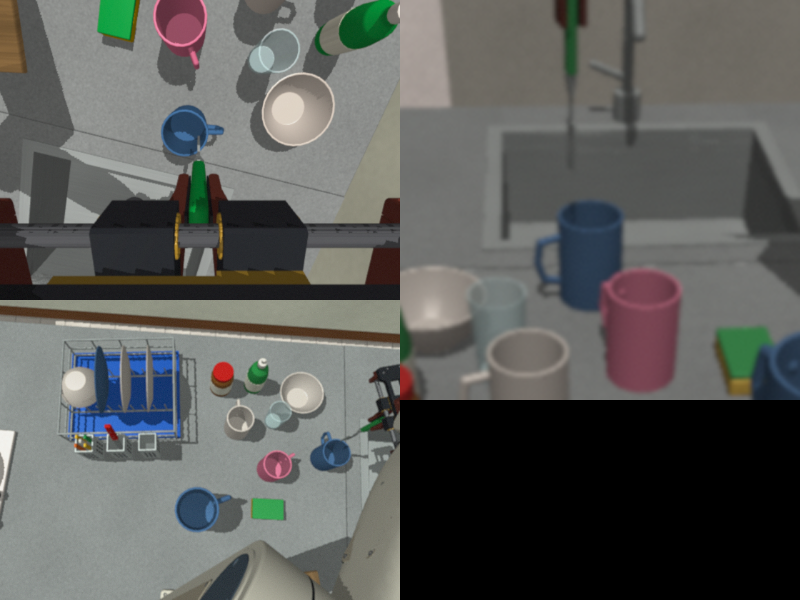

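The fork hangs vertical, with its lower end at the predicted pixel. Carry it to the other empty cup.

Call:
step_arm(moves=[{"dx": 5, "dy": 1, "dz": 0, "twist": 0, "jaw": 250}, {"dx": 17, "dy": 3, "dz": 0, "twist": 0, "jaw": 250}, {"dx": 38, "dy": 7, "dz": 0, "twist": 0.5, "jaw": 250}, {"dx": 68, "dy": 12, "dz": 0, "twist": 1, "jaw": 250}, {"dx": 102, "dy": 18, "dz": 0, "twist": 2, "jaw": 250}, {"dx": 137, "dy": 25, "dz": 0, "twist": 3, "jaw": 250}, {"dx": 172, "dy": 31, "dz": 0, "twist": 4, "jaw": 250}, {"dx": 207, "dy": 37, "dz": 0, "twist": 5, "jaw": 250}, {"dx": 242, "dy": 44, "dz": 0, "twist": 6, "jaw": 250}, {"dx": 277, "dy": 50, "dz": 0, "twist": 7, "jaw": 250}, {"dx": 312, "dy": 56, "dz": 0, "twist": 8, "jaw": 250}, {"dx": 347, "dy": 63, "dz": 0, "twist": 9, "jaw": 250}, {"dx": 382, "dy": 69, "dz": 0, "twist": 9, "jaw": 250}, {"dx": 416, "dy": 75, "dz": 0, "twist": 9, "jaw": 250}, {"dx": 448, "dy": 81, "dz": 0, "twist": 9, "jaw": 250}, {"dx": 478, "dy": 86, "dz": 0, "twist": 9, "jaw": 250}, {"dx": 503, "dy": 91, "dz": 0, "twist": 9, "jaw": 250}, {"dx": 521, "dy": 94, "dz": 0, "twist": 9, "jaw": 250}, {"dx": 532, "dy": 96, "dz": 0, "twist": 9, "jaw": 250}, {"dx": 536, "dy": 96.7, "dz": 0, "twist": 9, "jaw": 250}])

```text
t: 23.3
tool_pos: [522.2, 179.0, 356.9]
tcp_rot: [[-0.099, 0.995, -0.001], [0.995, 0.099, 0.0], [0.0, -0.0, -1.0]]
contact_force: [0.2, -0.4, 0.0]
width: 12.1
```

Call:
step_arm(moves=[{"dx": 0, "dy": 0, "dz": 0, "twist": 0, "jaw": 250}, {"dx": 0, "dy": 0, "dz": 0, "twist": 0, "jaw": 250}])

```text
t: 23.47
tool_pos: [522.9, 176.7, 357.1]
tcp_rot: [[-0.097, 0.995, -0.0], [0.995, 0.097, -0.0], [-0.0, -0.0, -1.0]]
contact_force: [0.4, 0.2, 0.0]
width: 12.1
```

```bash
python3 look.py a18 220 130; python3 - <<'E'
from h import *
im=camera("wrist")["image"][:,:,::-1];cv2.imwrite("pics/w18.png",im)
E
```

```text
23.6167 [523.1 176.2 357.1] 12.3 [ 0.2 -0.3 -1. ]
```

View pics/a18.png

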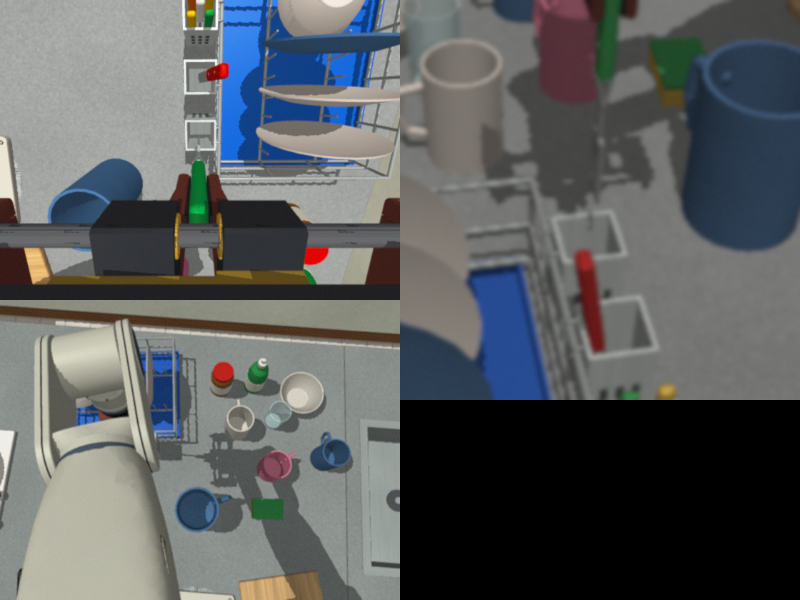

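View pics/w18.png

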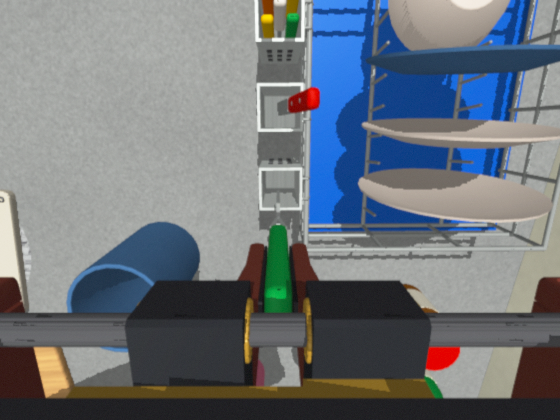

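The geometry is the same as for the knife, with the tines over the cup mouth at (280,189). Lower.

Call:
step_arm(moves=[{"dx": 1, "dy": 0, "dz": 6, "twist": 0, "jaw": 250}, {"dx": 1, "dy": 0, "dz": 18, "twist": 0, "jaw": 250}, {"dx": 1, "dy": 0, "dz": 34, "twist": 0, "jaw": 250}, {"dx": 1, "dy": 0, "dz": 50, "twist": 0, "jaw": 250}, {"dx": 1, "dy": 0, "dz": 66, "twist": 0, "jaw": 250}, {"dx": 1, "dy": 0, "dz": 82, "twist": 0, "jaw": 250}, {"dx": 1, "dy": 0, "dz": 98, "twist": 0, "jaw": 250}, {"dx": 1, "dy": 0, "dz": 114, "twist": 0, "jaw": 250}, {"dx": 1, "dy": 0, "dz": 128, "twist": 0, "jaw": 250}, {"dx": 1, "dy": 0, "dz": 138, "twist": 0, "jaw": 250}, {"dx": 1, "dy": 0, "dz": 146, "twist": 0, "jaw": 250}, {"dx": 1, "dy": 0, "dz": 152, "twist": 0, "jaw": 250}, {"dx": 1, "dy": 0, "dz": 155, "twist": 0, "jaw": 250}, {"dx": 1, "dy": 0, "dz": 157, "twist": 0, "jaw": 250}, {"dx": 1, "dy": 0, "dz": 157, "twist": 0, "jaw": 250}, {"dx": 1, "dy": 0, "dz": 157, "twist": 0, "jaw": 250}])

```text
t: 25.0
tool_pos: [523.3, 178.3, 200.7]
tcp_rot: [[-0.097, 0.995, 0.001], [0.995, 0.097, 0.0], [0.0, 0.001, -1.0]]
contact_force: [0.2, -0.3, -1.6]
width: 11.8
```

```bash
python3 look.py a19 220 130
```

```text
25.15 [523.3 178.3 200.7] 11.9 [-0.2 -0.1 -1.1]
```

View pics/a19.png

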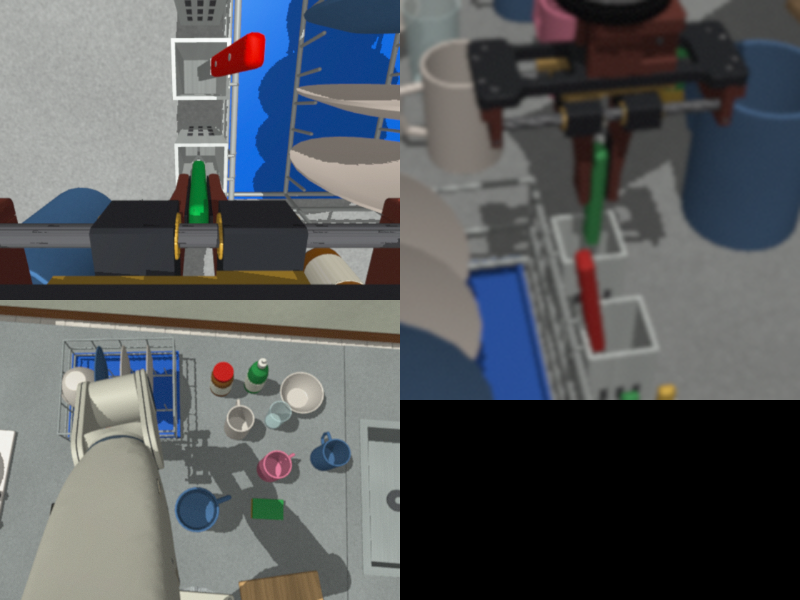

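The tines are inside the cup. Feel for the floor.

Call:
step_arm(moves=[{"dx": 0, "dy": 0, "dz": 1.5, "twist": 0, "jaw": 250}, {"dx": 0, "dy": 0, "dz": 3, "twist": 0, "jaw": 250}, {"dx": 0, "dy": 0, "dz": 4.5, "twist": 0, "jaw": 250}, {"dx": 0, "dy": 0, "dz": 5.5, "twist": 0, "jaw": 250}, {"dx": 0, "dy": 0, "dz": 5.5, "twist": 0, "jaw": 250}], newtons=8)

```text
t: 25.57
tool_pos: [522.8, 178.2, 194.4]
tcp_rot: [[-0.097, 0.995, -0.0], [0.995, 0.097, -0.0], [-0.0, -0.001, -1.0]]
contact_force: [0.2, 0.2, -0.8]
width: 12.1
```

Call:
step_arm(moves=[{"dx": 0, "dy": 0, "dz": 1, "twist": 0, "jaw": 250}, {"dx": 0, "dy": 0, "dz": 2, "twist": 0, "jaw": 250}, {"dx": 0, "dy": 0, "dz": 2, "twist": 0, "jaw": 250}], newtons=8)

```text
t: 25.82
tool_pos: [523.6, 178.5, 193.8]
tcp_rot: [[-0.097, 0.995, 0.001], [0.995, 0.097, 0.001], [0.0, 0.002, -1.0]]
contact_force: [-2.0, -0.5, 8.2]
width: 12.2
```

Floor reached at 8 N. Release and rise.

Call:
step_arm(moves=[{"dx": 0, "dy": 0, "dz": -0.5, "twist": 0, "jaw": 225}, {"dx": 0, "dy": 0, "dz": -0.5, "twist": 0, "jaw": 205}, {"dx": 0, "dy": 0, "dz": -0.5, "twist": 0, "jaw": 185}, {"dx": 0, "dy": 0, "dz": -0.5, "twist": 0, "jaw": 165}, {"dx": 0, "dy": 0, "dz": -0.5, "twist": 0, "jaw": 150}, {"dx": 0, "dy": 0, "dz": -0.5, "twist": 0, "jaw": 150}, {"dx": 0, "dy": 0, "dz": -0.5, "twist": 0, "jaw": 150}, {"dx": 0, "dy": 0, "dz": -5, "twist": 0, "jaw": 150}, {"dx": 0, "dy": 0, "dz": -15, "twist": 0, "jaw": 150}, {"dx": 0, "dy": 0, "dz": -32, "twist": 0, "jaw": 150}, {"dx": 0, "dy": 0, "dz": -60, "twist": 0, "jaw": 150}, {"dx": 0, "dy": 0, "dz": -95, "twist": 0, "jaw": 150}, {"dx": 0, "dy": 0, "dz": -130, "twist": 0, "jaw": 150}, {"dx": -30, "dy": 0, "dz": -140, "twist": 0, "jaw": 150}, {"dx": -65, "dy": 0, "dz": -140, "twist": 0, "jaw": 150}, {"dx": -105, "dy": 0, "dz": -140, "twist": 0, "jaw": 150}, {"dx": -135, "dy": 0, "dz": -140, "twist": 0, "jaw": 150}, {"dx": -150, "dy": 0, "dz": -140, "twist": 0, "jaw": 150}, {"dx": -150, "dy": 0, "dz": -140, "twist": 0, "jaw": 150}, {"dx": -150, "dy": 0, "dz": -140, "twist": 0, "jaw": 150}], newtons=8)

```text
t: 27.48
tool_pos: [537.5, 28.4, 333.5]
tcp_rot: [[-0.095, 0.996, 0.001], [0.996, 0.095, 0.0], [0.0, 0.001, -1.0]]
contact_force: [0.1, -0.1, 0.3]
width: 36.0
```

```bash
python3 look.py a20 220 130; python3 - <<'E'
from h import *
np.set_printoptions(precision=1,suppress=True)
s=camera("scene");t=camera("top")
cv2.imwrite("pics/t20.png",t["image"][:,:,::-1]);cv2.imwrite("pics/s20.png",s["image"][:,:,::-1])
for k in("red","green"): print(k,blobs(mask(s["image"],k)),blobs(mask(t["image"],k)))
E
```

```text
27.6333 [537.4  29.9 333. ] 36.1 [-0.   0.1  0.3]
red [(np.int32(545), array([180.5, 174.3]), array([194.3, 172.3]), array([166.3, 176.3])), (np.int32(230), array([305. , 263.8]), array([301.8, 243.7]), array([308.6, 286.2]))] [(np.int32(147), array([155.3, 184.4]), array([148.8, 174.5]), array([162. , 194.7]))]
green [] [(np.int32(490), array([360.7, 103.7]), array([351.4,  92.8]), array([368.9, 113.2])), (np.int32(32), array([122. , 193.7]), array([126.3, 196.5]), array([118., 191.])), (np.int32(1069), array([375.1, 292.2]), array([396.6, 295.3]), array([353. , 288.9]))]
```

View pics/a20.png

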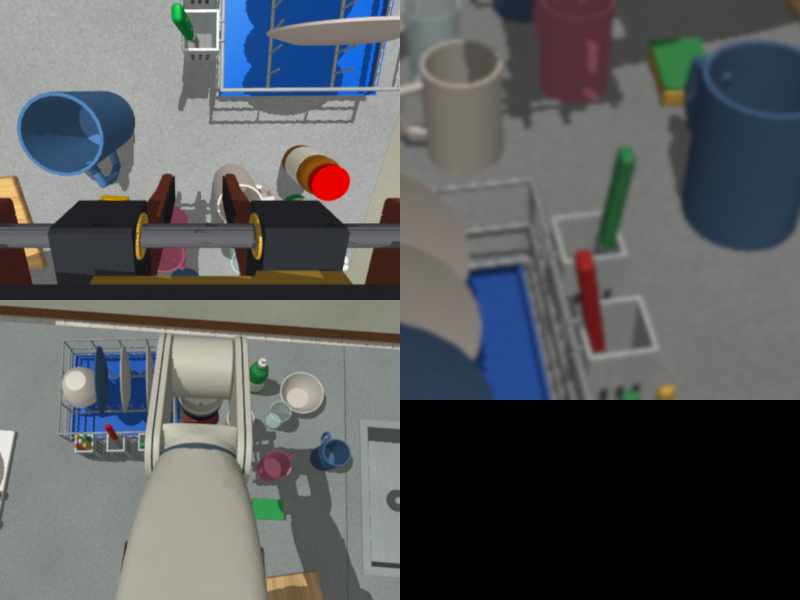

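View pics/s20.png

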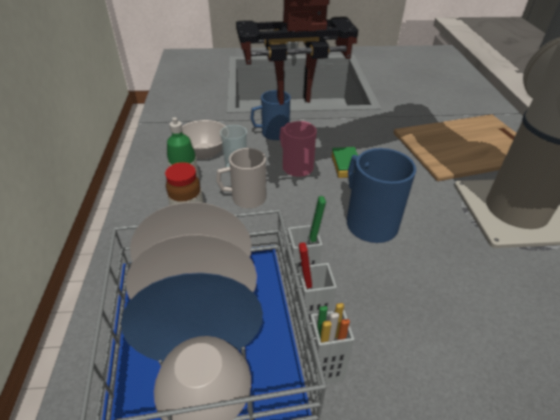

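View pics/t20.png

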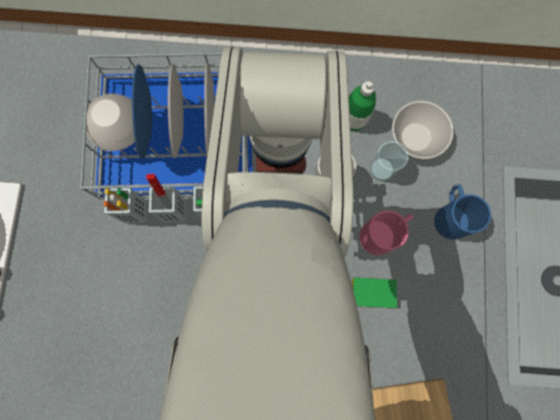

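Both stand in their cups with the mugs upright and everything else in place. A last height check, then I hand in.

```bash
python3 - <<'E'
from h import *
from cell import close_job
s=camera("scene");t=camera("top");w=camera("wrist")
print("knife top",tri(s,(302.3,245),t,(150,176)))
print("fork top",tri(s,(321,198.5),w,(177*1.4,10*1.4)))
print(close_job())
E
```

```text
knife top (array([543.2539862 , 272.87683481, 215.87865676]), np.float64(2.6274690933108893))
fork top (array([503.3813844 , 175.46215103, 217.75802598]), np.float64(0.44998704072806894))
the job is handed in; nothing more can be done
None
```

Both pieces are in the two empty cups, handles up: the red-handled knife in the middle cup and the green-handled fork in the end cup. The job was handed in at about 28 s.

- **How:** I swept each handle upright inside its mug, gripped it, lifted it straight out and lowered it into its cup. I let go only after feeling the floor, at 7–8 N.
- **Last checks:** The pictures show both pieces leaning slightly on the cup rims. The handle tops measured 216 and 218 mm up, which fits both resting on the floor. The white, blue and pink mugs stand upright, and nothing else looked moved. The arm is clear of everything, and no force reading exceeded about 9 N.
- **What went wrong:** One move call was refused because of its format. In another I repeated a shift, which tipped the knife to the ear side of the white mug and may have moved that mug a few millimetres. It stayed upright, and I picked the knife up again from there.
- **Disagreement:** The two camera rays for the knife's top missed each other by 2.6 mm, so its height is only that certain.

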